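Change the rolls of a label dispenser

TASK

The three-lane label dispenser has run out. First pull its feed selector up against the spring, turn it from feed (green mark) to load (orange mark) and let it drop into the notch there; only then take every spent cardboard core off the spindles, drop it in the black waste bin, and put each fresh label roll fully down on the spindle of its own colour. When all that is done set the selector, in the same way, to park (white mark), and leave the other things on the bench where they are.

Things in the scene. Friction and masses are not known exactly. Their poses are not given: they have to be found in the camera images.
- dispenser: white fixed label dispenser, 170 mm deep (x), y from -215 to +205 mm, deck 60 mm above the bench. Origin on the bench; its -x side faces the robot. Spindles on the line x = 0 at y = +150, +50, -50 mm; selector axis at x = 0, y = -155 mm. A head along the far edge of the deck (x from +62, y -98 to +198 mm) stands 42 mm above it; thin guide pins at x = +48 mm, 29 mm high
- selector_pull (a joint): how far the feed selector is pulled up (m): 0 = fully down, as in any notch; 0.014 = upper stop. Spring and weight hold it down with 5 N at 0, rising to 10 N at the stop. Its index pin clears the steel teeth of the index plate from 0.0085 on; let go over a tooth it stays about 0.008 up. When down it cannot be turned
- selector (a joint): turn of the feed selector (rad), growing anticlockwise seen from above: 0 = feed (green mark, the start), 0.698 (40 degrees) = park (white mark), 1.396 (80 degrees) = load (orange mark), a notch at each; stops at -0.12 and 1.52. Turns easily when pulled out. The pin has 0.05 rad of play in a notch; its round end slides in from about 0.1 rad off
- selector_grip (a point): point on the selector's vertical axis at the height to grip (98 mm above the bench when down). The grip is a light grey upright bar 42 mm long (this point's x), 14 mm wide (y: pinch it so), from 20 mm below this point to 12 mm above. On the -x side the pointer with the index pin reaches out 31 mm, its top 21 mm below this point; skirt disc 34 mm wide, top 20 mm below; teeth 28 mm below
- spindle_red: fixed upright spindle, red flange and tip, one of three 100 mm apart on the deck; which colour stands where varies. Flange 48 mm wide, 6 mm thick: a roll or core fully home rests on its top, 6 mm above the origin. Post diameter 21 mm to 46 mm above the origin, then a blunt cone to 53 mm. Origin: centre of the flange's underside (60 mm above the bench), z up
- spindle_yellow: fixed upright spindle, yellow flange and tip, one of three 100 mm apart on the deck; which colour stands where varies. Flange 48 mm wide, 6 mm thick: a roll or core fully home rests on its top, 6 mm above the origin. Post diameter 21 mm to 46 mm above the origin, then a blunt cone to 53 mm. Origin: centre of the flange's underside (60 mm above the bench), z up
- spindle_blue: fixed upright spindle, blue flange and tip, one of three 100 mm apart on the deck; which colour stands where varies. Flange 48 mm wide, 6 mm thick: a roll or core fully home rests on its top, 6 mm above the origin. Post diameter 21 mm to 46 mm above the origin, then a blunt cone to 53 mm. Origin: centre of the flange's underside (60 mm above the bench), z up
- core_1: spent brown cardboard core, standing on spindle_red at the start: outside diameter 34, bore 27, height 40 mm, 15 g. Origin: centre of its lower end, z along its axis. Absent (None) in some starts
- core_2: spent brown cardboard core, standing on spindle_yellow at the start: outside diameter 34, bore 27, height 40 mm, 15 g. Origin: centre of its lower end, z along its axis. Absent (None) in some starts
- core_3: spent brown cardboard core, standing on spindle_blue at the start: outside diameter 34, bore 27, height 40 mm, 15 g. Origin: centre of its lower end, z along its axis. Absent (None) in some starts
- roll_red: fresh roll of red labels on a cardboard core, standing on the bench with its axis upright: outside diameter 60, bore 27, height 40 mm, about 90 g, rigid. Origin: centre of its underside, z along its axis
- roll_yellow: fresh roll of yellow labels on a cardboard core, standing on the bench with its axis upright: outside diameter 60, bore 27, height 40 mm, about 90 g, rigid. Origin: centre of its underside, z along its axis
- roll_blue: fresh roll of blue labels on a cardboard core, standing on the bench with its axis upright: outside diameter 60, bore 27, height 40 mm, about 90 g, rigid. Origin: centre of its underside, z along its axis
- bin: black open-topped plastic waste bin, loose, 0.45 kg: 125 mm (x) by 155 mm (y) outside, 90 mm high, walls and floor 4 mm. Origin: centre of its underside. Cores may lie in it anyhow
- dropper: bystander: small white dropper bottle with a red cap, diameter 25, height 64 mm, upright. Origin: centre of its underside. Leave it alone
- tip_box: bystander: closed blue pipette-tip box with a pale lid, 87 x 127 mm, 59 mm high. Origin: centre of its underside. Leave it alone
- tube_rack: bystander: white rack of capped blood tubes, 70 (x) x 140 (y) mm, 88 mm high over the caps. Origin: centre of its underside. Leave it alone
There are look-alikes about, which are no part of the job. Leave any turquoise look-alike of the roll_yellow alone.

How it is judged:
By the outcome, as a careful person would: the job done as asked, in the order asked, and still so for the second after the job is handed in, with the robot touching nothing.
Of core_1, core_2, core_3 only 1 to 3 are there at a start; the rules pass over those that are not, and their reading is None.
At some moment in a run one of roll_red, roll_yellow, roll_blue, bin may be knocked a few centimetres aside while the robot is not near it.
It also fails if it takes over 208 s, if anything falls off the work surface, if the arm or the gripper's body presses on something with over 40 N, if the wrist force passes 120 N, or if a joint passes its speed limit or range.

ROBOT

A 6-joint arm with a two-finger parallel gripper is mounted at the origin on the work surface. World frame = base frame: x ahead of the robot, y to its left, z up, the work surface at z = 0. Lengths are in m, angles in rad, forces in N, time in s.
With the tool pointing down it reaches from about 0.35 to 0.85 m from the base axis. Payload 8.1 kg.
Tool frame: the origin (TCP) lies midway between the tips of the shut fingers; the grasp point (between the pads) lies 19 mm behind it; z points along the fingers, y is the direction in which the jaws open and shut (so a half turn about z gives the same grasp; the last joint's range is limited). The gripper opens to 93 mm and grips with 3 to 60 N. Pads are 15 mm wide; open, the fingers measure 128 mm over their backs; the gripper's body (75 mm by 188 mm) begins 65 mm behind the grasp point.
Start: joints at [1.192, 0.13, 1.488, -0, 1.523, -0.085], TCP at [0.174, 0.574, 0.219] pointing down, gripper open.
Joint ranges: [-2.96, 2.96], [-0.89, 2.26], [0.02, 2.5], [-1.34, 4.48], [0, 2.73], [-2.66, 2.66]. Speed limits (rad/s): [2.39, 2.39, 2.79, 3.14, 3.14, 3.14].

INTERFACE

Orientations are given as a rotation vector (axis times angle).
In Python, from plant import robot gives the robot as it stands. The module is installed in compiled form; this text tells all that it offers.
- The arm moves only by the shell command python3 -m pendant 'ROWS' [FORCE]. ROWS is JSON, a list of rows, each an object with "translation": the shift along the tool's x, y, z in mm, a list of three; "twist": the turn, a rotation vector about the tool's x, y, z in rad, a list of three; "grip": the opening, from -1 (shut) to 1 (fully open). A call has exactly 10 rows; each row shifts and turns the pose as measured when the row begins, along the tool's axes as they then stand; what a row does not reach is not made up. A row lasts 1/10 s, in which the tool goes at most 50 mm and 8.59 degrees, less where a joint would pass 70% of its speed; a pose out of reach is approached as far as the arm can. A call is refused whole if a number of a shift passes 50 or a number of a turn 0.15, either way. A call with a gripper value outside its range is refused whole. The fingers move at their own pace and stop on an object; FORCE is the grip in N (left out, the last holds). Time passes only in rows, so rows that do not move let the fingers close, or fill a call up. It gives the time, the measured TCP pose, the force and the opening at its end, in the units of the state.
- robot.read_state(): the state, without advancing time (a new reading comes with each control period).
- robot.read_camera(name): name is "side" or "top" or "wrist"; returns (picture, depth): 384x512x3 uint8, red, green, blue; 384x512 float32, m along the optical axis (not along the pixel's ray), 0 where there is no reading.
- robot.camera_info(name): a dict with "vertical_fov" (degrees; the focal length in pixels is half the picture's height over the tangent of half this angle, whatever the lens; pixels are square), "cx", "cy" (the principal point, pixels), "D" ([k1, k2, p1, p2, k3] as OpenCV has them; the pictures are not rectified), "cam_to_world" (4x4, takes a point from camera to world coordinates). Camera axes: x right, y up, looking along -z (the intrinsics and any distortion apply to the point x, -y, -z); pixel columns grow to the right and rows downward; lengths in m; the calibration is good to about 2 mm. A picture is of the moment at which its call begins: read the wrist's pose just before it. camera_info takes no time and is no camera call; for the wrist camera it gives the pose at the moment of the call.
- robot.close_job(): hands the job in, once; it reports no verdict.
The state is a dict: "t": time; "q": joint angles; "dq": joint speeds; "joint_torque": joint torques, N m; "tool_pos": TCP position; "orientation": TCP orientation; "force": force on the tool from outside, world axes, zero at the start; "wrist_torque": the same for the moment, N m; "opening": finger opening in m.
Only numpy, scipy, OpenCV 4.12 (cv2) and the standard library are available. Lean on these libraries where they do the work, as an engineer would, in place of code of your own. Each camera call takes 0.05 s, during which the arm holds its last target. There are 200 camera calls.

## Working session

There is one attempt and no reset: what is moved stays moved. The work goes in short steps, Python scripts to look and compute and a shell command to move; the robot and the scene stay as the last step left them, time stands still between calls to the robot, and variables do not carry over. Pictures are saved under pics/ and viewed, about 12 in all and at most 16, crops included, and the job is handed in when it is done.

```bash
mkdir -p pics
cat > h.py <<'E'
import numpy as np, cv2
from plant import robot
from scipy.spatial.transform import Rotation as R
def cam(n):
    i=robot.camera_info(n); p,d=robot.read_camera(n); return p,d,i
def K(i):
    f=192/np.tan(np.radians(i["vertical_fov"])/2)
    return np.array([[f,0,i["cx"]],[0,f,i["cy"]],[0,0,1.]])
def rays(i,uv):
    uv=np.asarray(uv,float).reshape(-1,1,2)
    n=cv2.undistortPoints(uv,K(i),np.array(i["D"],float)).reshape(-1,2)
    d=np.c_[n[:,0],-n[:,1],-np.ones(len(n))]
    T=np.array(i["cam_to_world"]); return T[:3,3],d@T[:3,:3].T
def plane(i,uv,z):
    o,d=rays(i,uv); return o+d*((z-o[2])/d[:,2])[:,None]
def cloud(i,depth):
    v,u=np.mgrid[0:384,0:512]; o,d=rays(i,np.c_[u.ravel(),v.ravel()])
    P=o+d*depth.reshape(-1,1); P[depth.ravel()<=0]=np.nan
    return P.reshape(384,512,3)
def project(i,P):
    T=np.linalg.inv(np.array(i["cam_to_world"])); p=np.atleast_2d(P)@T[:3,:3].T+T[:3,3]
    p=p*[1,-1,-1]
    return cv2.projectPoints(p,np.zeros(3),np.zeros(3),K(i),np.array(i["D"],float))[0].reshape(-1,2)
def save(n,p,s=1.0): cv2.imwrite("pics/"+n+".png",cv2.resize(cv2.cvtColor(p,cv2.COLOR_RGB2BGR),None,fx=s,fy=s,interpolation=cv2.INTER_CUBIC))
E
python3 - <<'E'
from h import *
s=robot.read_state(); print(s)
for n in("top","side","wrist"):
    p,d,i=cam(n); save(n+"0",p,1.5); np.savez("/tmp/"+n+"0",p=p,d=d,i=i)
    print(n,{k:np.round(v,3).tolist() for k,v in i.items()}, (d>0).mean())
E
```

```text
{'t': 0.0, 'q': array([ 1.19161232e+00,  1.31156295e-01,  1.48930346e+00,  1.24678423e-05,
        1.52299179e+00, -8.54151654e-02]), 'dq': array([-6.66618586e-04,  5.62144858e-04, -1.34233032e-04, -1.62118490e-04,
       -1.98788021e-03,  9.99686284e-05]), 'joint_torque': array([-1.18313073e-03, -5.59842896e+01, -4.91753948e+01,  7.67465495e-02,
        3.53987364e-02, -1.27363633e-04]), 'tool_pos': array([0.17350439, 0.57376021, 0.21757708]), 'orientation': array([-4.59729851e-01, -3.10732683e+00,  2.83661237e-03]), 'force': array([ 0.38535097, -0.28297581,  0.15579889]), 'wrist_torque': array([ 0.03404114, -0.0274705 ,  0.08386105]), 'opening': 0.0928161245478422}
top {'vertical_fov': 50.247, 'cx': 254.086, 'cy': 184.822, 'D': [0.018, 0.0, 0.0, 0.0, 0.0], 'cam_to_world': [[-0.018, 0.992, -0.121, 0.383], [-1.0, -0.018, -0.0, 0.066], [-0.002, 0.121, 0.993, 1.455], [0.0, 0.0, 0.0, 1.0]]} 0.9961446126302084
side {'vertical_fov': 42.871, 'cx': 251.217, 'cy': 193.699, 'D': [0.074, 0.0, 0.0, 0.0, 0.0], 'cam_to_world': [[-0.916, 0.274, -0.292, 0.176], [-0.4, -0.644, 0.652, 0.868], [-0.009, 0.714, 0.7, 0.993], [0.0, 0.0, 0.0, 1.0]]} 0.996124267578125
wrist {'vertical_fov': 63.141, 'cx': 250.16, 'cy': 189.763, 'D': [-0.024, 0.0, 0.0, 0.0, 0.0], 'cam_to_world': [[0.289, -0.923, -0.256, 0.103], [0.957, 0.278, 0.079, 0.595], [-0.002, -0.268, 0.963, 0.382], [0.0, 0.0, 0.0, 1.0]]} 0.9960479736328125
```

View pics/top0.png

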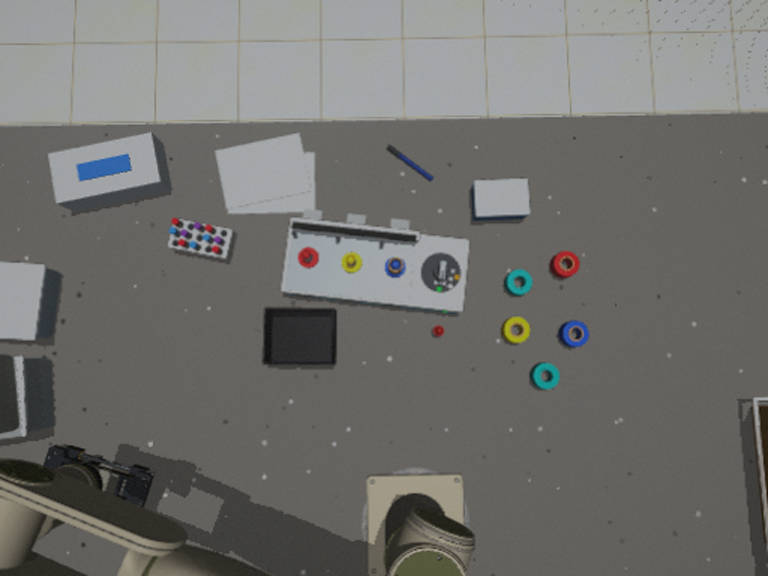

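View pics/side0.png

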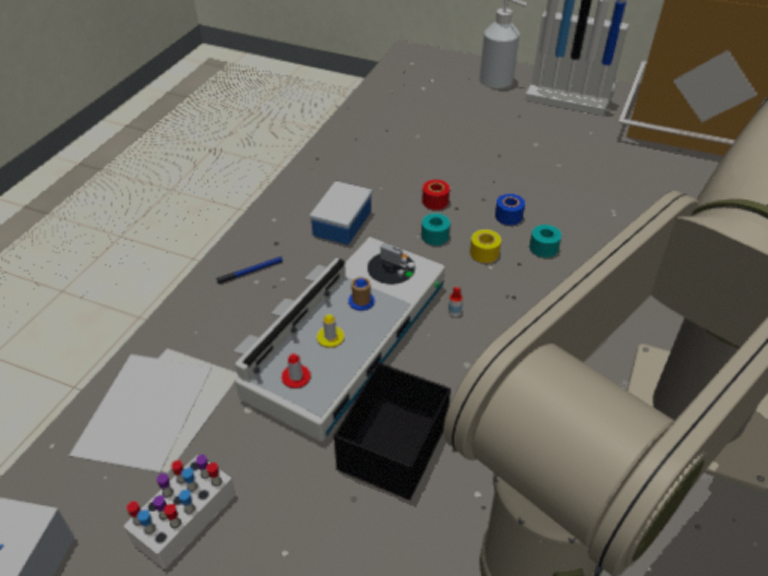

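Top view (768x576 px scale): the spindles are red (308,257), yellow (351,262) and blue (396,267). The side view shows the only core on blue. The selector is at (442,272) and the bin at (300,336). Rolls: red (566,264), blue (574,334), yellow (516,330). The turquoise look-alikes are at (519,281) and (545,376). Next I'll measure these.

```bash
cat > meas.py <<'E'
from h import *
def ring(pc,hsvlo,hsvhi,dz,n="top"):
    p,d,i=pc; h=cv2.cvtColor(p,cv2.COLOR_RGB2HSV); C=cloud(i,d)
    m=cv2.inRange(h,np.array(hsvlo),np.array(hsvhi))>0
    if hsvlo[0]==0 and hsvhi[0]<15: m|=cv2.inRange(h,np.array((168,)+hsvlo[1:]),np.array((180,)+hsvhi[1:]))>0
    z=C[...,2]; m&=(z>dz[0])&(z<dz[1])
    k,l,s,c=cv2.connectedComponentsWithStats(m.astype(np.uint8))
    out=[]
    for j in range(1,k):
        if s[j,4]>15:
            cn=cv2.findContours((l==j).astype(np.uint8),cv2.RETR_EXTERNAL,cv2.CHAIN_APPROX_NONE)[0][0]
            uv,r=cv2.minEnclosingCircle(cn); zz=np.nanmedian(z[l==j])
            out.append((np.round(uv,1),round(r,1),s[j,4],np.round(plane(i,[uv],zz)[0],4)))
    return out
COL=dict(red=((0,120,60),(8,255,255)),yellow=((22,120,60),(35,255,255)),blue=((105,110,50),(125,255,255)),turq=((80,120,60),(100,255,255)))
E
python3 - <<'E'
from meas import *
for n in("top","side"):
    f=np.load(f"/tmp/{n}0.npz",allow_pickle=True); pc=(f["p"],f["d"],f["i"].item())
    for c,(a,b) in COL.items():
        print(n,c)
        for o in ring(pc,a,b,(0.02,0.13)): 
            if abs(o[3][1])<0.6: print("   ",*o)
f=np.load("/tmp/top0.npz",allow_pickle=True); p,d,i=f["p"],f["d"],f["i"].item(); C=cloud(i,d)
# deck & bin
hsv=cv2.cvtColor(p,cv2.COLOR_RGB2HSV)
z=C[...,2]; x=C[...,0]; y=C[...,1]
def rect(m,zz):
    m=cv2.morphologyEx(m.astype(np.uint8),cv2.MORPH_OPEN,np.ones((2,2)));k,l,s,c=cv2.connectedComponentsWithStats(m)
    j=1+np.argmax(s[1:,4]); v,u=np.nonzero(l==j); P=plane(i,np.c_[u,v],zz)[:,:2]
    print(s[j],cv2.minAreaRect((P*1000).astype(np.float32)))
box=(x>0.35)&(x<0.85)&(y>-0.35)&(y<.4)
rect(box&(z>.05)&(z<.072)&(hsv[...,2]>140),.06)
rect(box&(z>.075)&(z<.1)&(hsv[...,2]<60)&(x<.6),.09)
m=box&(z>.09)&(z<.125)&(y<-0.02)&(y>-.2);print(C[m].shape, np.round(C[m],3)[:40].tolist())
save("selcrop",p[165:215,180:320],5.5)
E
```

```text
top red
    [116.6 147. ] 2.6 20 [0.6881 0.5322 0.0856]
    [138.6 152.1] 2.6 17 [0.6688 0.4569 0.0871]
    [120.5 162. ] 2.7 20 [0.6364 0.5181 0.0849]
    [143. 166.] 2.2 18 [0.6209 0.4411 0.0873]
    [205.  171.3] 6.4 121 [0.6022 0.2342 0.0669]
    [376.8 175.5] 9.0 191 [ 0.581  -0.3611  0.0394]
    [291.8 220.2] 3.4 38 [ 0.4308 -0.0606  0.0453]
top yellow
    [234.  174.5] 6.5 126 [0.5891 0.1349 0.0677]
    [343.7 219.5] 9.0 179 [ 0.4302 -0.2393  0.0402]
top blue
    [263.1 176. ] 3.1 31 [0.5763 0.0363 0.1104]
    [262.8 178. ] 6.5 44 [0.5755 0.0365 0.0661]
    [382.5 222. ] 9.5 169 [ 0.4194 -0.372   0.0399]
top turq
    [345.6 187.5] 8.7 197 [ 0.5408 -0.251   0.0398]
    [363.5 250. ] 9.0 201 [ 0.3255 -0.302   0.0399]
side red
    [290.1 127.2] 9.4 237 [ 0.5814 -0.3522  0.0388]
    [303.5 195.7] 5.0 61 [ 0.4347 -0.0608  0.0493]
    [195.3 239.4] 3.7 40 [0.6025 0.2391 0.1125]
    [197. 251.] 9.5 159 [0.6031 0.2379 0.068 ]
    [118.3 311.3] 4.7 53 [0.6691 0.4603 0.0891]
    [141.3 312.7] 5.0 64 [0.6229 0.4441 0.0883]
    [ 88.5 338.9] 5.1 66 [0.6872 0.536  0.0889]
    [113.5 340.7]
[... 1025 characters left out ...]
.073, 0.105], [0.578, -0.076, 0.107], [0.576, -0.064, 0.1], [0.573, -0.066, 0.116], [0.575, -0.07, 0.107], [0.575, -0.073, 0.107], [0.574, -0.076, 0.11], [0.572, -0.063, 0.106], [0.571, -0.066, 0.107], [0.571, -0.069, 0.112], [0.571, -0.073, 0.112], [0.571, -0.076, 0.11], [0.568, -0.063, 0.107], [0.568, -0.066, 0.111], [0.568, -0.069, 0.111], [0.568, -0.073, 0.109], [0.568, -0.076, 0.108], [0.564, -0.062, 0.111], [0.564, -0.066, 0.11], [0.564, -0.069, 0.11], [0.564, -0.072, 0.112], [0.564, -0.076, 0.112], [0.561, -0.063, 0.109], [0.56, -0.065, 0.114], [0.561, -0.069, 0.111], [0.562, -0.073, 0.104], [0.561, -0.076, 0.107], [0.557, -0.062, 0.112], [0.558, -0.066, 0.11], [0.557, -0.069, 0.112]]
```

View pics/selcrop.png

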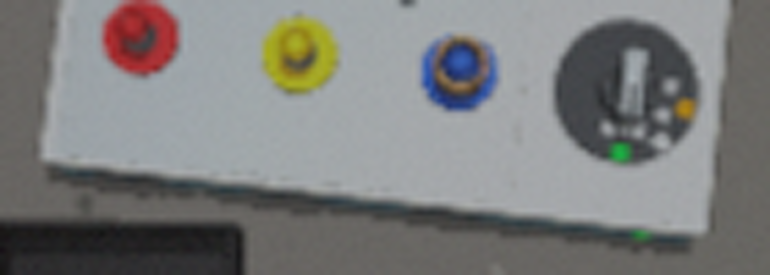

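Only core_3, on blue, is present. I'll move above the selector with tool y = −dispenser y, which keeps joint 6 in range for the turn.

```bash
cat > go.py <<'E'
import sys; from h import *
def st():
    s=robot.read_state(); M=R.from_rotvec(s["orientation"]).as_matrix()
    return s,M
def delta(x,y,z,yaw=None):
    s,M=st(); d=M.T@(np.array([x,y,z])-s["tool_pos"])*1000
    cur=np.degrees(np.arctan2(M[1,0],M[0,0]))  # yaw of tool x
    r=[0,0,0]
    if yaw is not None:
        T=R.from_euler("z",yaw,degrees=True).as_matrix()@np.diag([1,-1,-1.])
        r=R.from_matrix(M.T@T).as_rotvec()
    print("t",round(s["t"],1),"pos",np.round(s["tool_pos"],4),"xyaw",round(cur,2),"tilt",np.round(M[:2,2],3),"open",round(s["opening"],4),"F",np.round(s["force"],1),"q6",round(s["q"][5],2),"\n delta mm",np.round(d,1),"twist",np.round(r,3))
if __name__=="__main__":
    a=[float(v) for v in sys.argv[1:]]; delta(*a)
E
python3 go.py .564 -.067 .2 -7.3
M="python3 -m pendant"
$M '[{"translation":[-37,-33,0],"twist":[0,0,0],"grip":1},{"translation":[-37,-33,0],"twist":[0,0,0],"grip":1},{"translation":[-37,-33,0],"twist":[0,0,0],"grip":1},{"translation":[-37,-33,0],"twist":[0,0,0],"grip":1},{"translation":[-37,-33,0],"twist":[0,0,0],"grip":1},{"translation":[-37,-33,0],"twist":[0,0,0],"grip":1},{"translation":[-37,-33,0],"twist":[0,0,0],"grip":1},{"translation":[-37,-33,0],"twist":[0,0,0],"grip":1},{"translation":[-37,-33,0],"twist":[0,0,0],"grip":1},{"translation":[-37,-33,0],"twist":[0,0,0],"grip":1}]' 40
python3 go.py .564 -.067 .2 -7.3
```

```text
t 0.1 pos [0.1736 0.5739 0.2178] xyaw 163.17 tilt [-0.    -0.001] open 0.0929 F [-0.5 -0.   0.5] q6 -0.09 
 delta mm [-559.3 -500.3   18.5] twist [-0.000e+00  2.000e-03  2.975e+00]
t: 1.15
tool_pos: [0.4315, 0.1474, 0.214]
orientation: [-0.442, -3.108, 0.008]
force: [0.5, 0.4, 0.8]
opening: 0.093
t 1.1 pos [0.4315 0.1474 0.214 ] xyaw 163.81 tilt [-0.003 -0.005] open 0.093 F [0.5 0.4 0.8] q6 -1.07 
 delta mm [-187.  -168.9   14.6] twist [-0.003  0.008  2.986]
```

```bash
M="python3 -m pendant"
$M '[{"translation":[-40,-36,0],"twist":[0,0,0],"grip":1},{"translation":[-40,-36,0],"twist":[0,0,0],"grip":1},{"translation":[-40,-36,0],"twist":[0,0,0],"grip":1},{"translation":[-40,-36,0],"twist":[0,0,0],"grip":1},{"translation":[-40,-36,0],"twist":[0,0,0],"grip":1},{"translation":[0,0,0],"twist":[0,0,0.149],"grip":1},{"translation":[0,0,0],"twist":[0,0,0.149],"grip":1},{"translation":[0,0,0],"twist":[0,0,0.149],"grip":1},{"translation":[0,0,0],"twist":[0,0,0.149],"grip":1},{"translation":[0,0,0],"twist":[0,0,0.149],"grip":1}]' >/dev/null
$M '[{"translation":[0,0,0],"twist":[0,0,0.149],"grip":1},{"translation":[0,0,0],"twist":[0,0,0.149],"grip":1},{"translation":[0,0,0],"twist":[0,0,0.149],"grip":1},{"translation":[0,0,0],"twist":[0,0,0.149],"grip":1},{"translation":[0,0,0],"twist":[0,0,0.149],"grip":1},{"translation":[0,0,0],"twist":[0,0,0.149],"grip":1},{"translation":[0,0,0],"twist":[0,0,0.149],"grip":1},{"translation":[0,0,0],"twist":[0,0,0.149],"grip":1},{"translation":[0,0,0],"twist":[0,0,0.149],"grip":1},{"translation":[0,0,0],"twist":[0,0,0.149],"grip":1}]' >/dev/null
python3 go.py .564 -.067 .2 -7.3
```

```text
t 3.1 pos [ 0.5593 -0.0743  0.2055] xyaw 34.54 tilt [-0.016 -0.003] open 0.0929 F [-0.3  0.  -0. ] q6 0.75 
 delta mm [ 8.1 -3.3  5.4] twist [-0.001  0.016  0.73 ]
```

```bash
M="python3 -m pendant"
$M '[{"translation":[0,0,0],"twist":[0,0,0.149],"grip":0.2},{"translation":[0,0,0],"twist":[0,0,0.149],"grip":0.2},{"translation":[0,0,0],"twist":[0,0.016,0.149],"grip":0.2},{"translation":[0,0,0],"twist":[0,0,0.149],"grip":0.2},{"translation":[0,0,0],"twist":[0,0,0.149],"grip":0.2},{"translation":[0,0,0],"twist":[0,0,0.06],"grip":0.2},{"translation":[0,0,0],"twist":[0,0,0],"grip":0.2},{"translation":[0,0,0],"twist":[0,0,0],"grip":0.2},{"translation":[0,0,0],"twist":[0,0,0],"grip":0.2},{"translation":[0,0,0],"twist":[0,0,0],"grip":0.2}]' >/dev/null
python3 go.py .564 -.067 .2 -7.3
python3 - <<'E'
from meas import *
pc=cam("wrist"); p,d,i=pc; save("w1",p,1.5); np.savez("/tmp/w1",p=p,d=d,i=i); C=cloud(i,d)
for c,(a,b) in COL.items():
    for o in ring(pc,a,b,(0.02,0.13)): print(c,*o)
h=cv2.cvtColor(p,cv2.COLOR_RGB2HSV)
m=(C[...,2]>.102)&(C[...,2]<.118)&(h[...,1]<50)&(abs(C[...,1]+.067)<.04)&(abs(C[...,0]-.564)<.04)
k,l,s,c=cv2.connectedComponentsWithStats(m.astype(np.uint8)); print(s)
j=1+np.argmax(s[1:,4]); v,u=np.nonzero(l==j); P=plane(i,np.c_[u,v],.110)[:,:2]; print(np.nanmedian(C[l==j],0),cv2.minAreaRect((P*1000).astype(np.float32)))
E
```

```text
t 4.2 pos [ 0.5572 -0.0738  0.202 ] xyaw -11.95 tilt [-0.006  0.002] open 0.0557 F [-0.3 -0.6  0.8] q6 1.56 
 delta mm [ 5.3 -8.1  2. ] twist [-0.001  0.007 -0.081]
red [505.7  92. ] 28.5 1283 [ 0.5875 -0.3475  0.0372]
red [261.7 276. ] 9.7 251 [ 0.436  -0.0626  0.0431]
yellow [ 43.  187.5] 25.0 1086 [0.5927 0.1327 0.0642]
yellow [ 13.7 201. ] 12.0 394 [0.5922 0.1301 0.1091]
yellow [410.8 242.5] 28.4 1148 [ 0.4396 -0.2392  0.0379]
yellow [417.5 245.2] 8.1 122 [ 0.4287 -0.2512  0.0282]
blue [342.5   2.5] 45.6 448 [ 0.7029 -0.196   0.0299]
blue [139.5 179.5] 24.3 565 [0.5803 0.0337 0.0642]
blue [122.9 192.1] 12.0 399 [0.5802 0.0326 0.1093]
blue [510.5 229.5] 22.5 613 [ 0.4279 -0.3593  0.032 ]
turq [414.2 150.4] 31.3 2475 [ 0.5465 -0.2498  0.0381]
[[     0      0    512    384 195844]
 [   233    159     20     48    764]]
[ 0.56737398 -0.06991978  0.10801324] ((567.1070556640625, -69.96088409423828), (13.742278099060059, 41.65236282348633), 83.1527328491211)
```

View pics/w1.png

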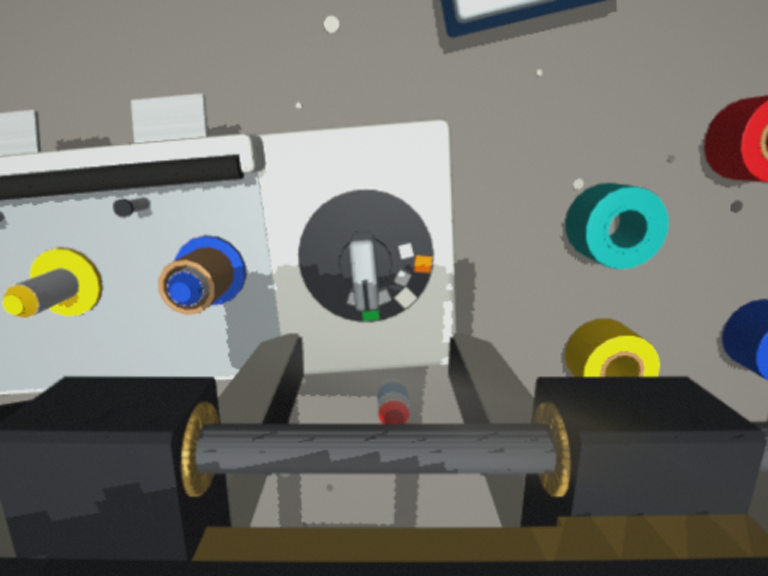

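The wrist view shows the selector bar at (363,260), the core on blue at (190,285), and the turquoise look-alike at (617,225). Bar measured at (0.567,-0.070), 13.7x41.7 mm, top at 0.108, which matches the given sizes. I'll align, descend and pinch.

```bash
M="python3 -m pendant"; python3 go.py .566 -.0695 .14 -7
$M '[{"translation":[4,-2,0],"twist":[0,0,-0.05],"grip":-0.2},{"translation":[4,-2,0],"twist":[0,0.007,-0.04],"grip":-0.2},{"translation":[2,-1,15],"twist":[0,0,0],"grip":-0.2},{"translation":[0,0,15],"twist":[0,0,0],"grip":-0.2},{"translation":[0,0,15],"twist":[0,0,0],"grip":-0.2},{"translation":[0,0,15],"twist":[0,0,0],"grip":-0.2},{"translation":[0,0,0],"twist":[0,0,0],"grip":-0.2},{"translation":[0,0,0],"twist":[0,0,0],"grip":-0.2},{"translation":[0,0,0],"twist":[0,0,0],"grip":-0.2},{"translation":[0,0,0],"twist":[0,0,0],"grip":-0.2}]' >/dev/null
python3 go.py .566 -.0695 .083 -7
```

```text
t 4.2 pos [ 0.5572 -0.0738  0.202 ] xyaw -11.96 tilt [-0.006  0.002] open 0.0554 F [-0.5  0.1  0.4] q6 1.56 
 delta mm [ 8.1 -6.  61.9] twist [-0.001  0.007 -0.087]
t 5.2 pos [ 0.5662 -0.0703  0.1342] xyaw -6.7 tilt [-0.004  0.002] open 0.0369 F [0.3 1.1 1. ] q6 1.47 
 delta mm [-0.1 -0.7 51.2] twist [-0.002  0.004  0.005]
```

```bash
M="python3 -m pendant"
$M '[{"translation":[0,0,13],"twist":[0,0,0],"grip":-0.2},{"translation":[0,0,13],"twist":[0,0,0],"grip":-0.2},{"translation":[0,0,13],"twist":[0,0,0],"grip":-0.2},{"translation":[0,0,9],"twist":[0,0,0],"grip":-0.2},{"translation":[0,0,2],"twist":[0,0,0],"grip":-0.2},{"translation":[0,0,0],"twist":[0,0,0],"grip":-1},{"translation":[0,0,0],"twist":[0,0,0],"grip":-1},{"translation":[0,0,0],"twist":[0,0,0],"grip":-1},{"translation":[0,0,0],"twist":[0,0,0],"grip":-1},{"translation":[0,0,0],"twist":[0,0,0],"grip":-1}]' 50
python3 go.py .566 -.0695 .093 -7
```

```text
t: 6.2
tool_pos: [0.5666, -0.0689, 0.0805]
orientation: [-3.132, 0.183, 0.004]
force: [0.6, -2.3, -5.0]
opening: 0.0137
t 6.2 pos [ 0.5666 -0.0689  0.0805] xyaw -6.69 tilt [-0.002  0.004] open 0.0137 F [ 0.6 -2.3 -5. ] q6 1.47 
 delta mm [ -0.6   0.7 -12.5] twist [-0.004  0.003  0.005]
```

```bash
M="python3 -m pendant"
$M '[{"translation":[0,0,-4],"twist":[0,0,0],"grip":-1},{"translation":[0,0,-4],"twist":[0,0,0],"grip":-1},{"translation":[0,0,-4],"twist":[0,0,0],"grip":-1},{"translation":[0,0,-2],"twist":[0,0,0],"grip":-1},{"translation":[0,0,0],"twist":[0,0,0],"grip":-1},{"translation":[0,0,0],"twist":[0,0,0],"grip":-1},{"translation":[0,0,0],"twist":[0,0,0],"grip":-1},{"translation":[0,0,0],"twist":[0,0,0],"grip":-1},{"translation":[0,0,0],"twist":[0,0,0],"grip":-1},{"translation":[0,0,0],"twist":[0,0,0],"grip":-1}]'
python3 go.py .566 -.0695 .093 73
```

```text
t: 7.2
tool_pos: [0.5665, -0.0689, 0.0935]
orientation: [-3.132, 0.183, 0.004]
force: [4.3, 0.2, -10.1]
opening: 0.0138
t 7.2 pos [ 0.5665 -0.0689  0.0935] xyaw -6.69 tilt [-0.002  0.004] open 0.0138 F [  4.3   0.2 -10.1] q6 1.47 
 delta mm [-0.5  0.6  0.5] twist [-0.005 -0.    -1.391]
```

```bash
M="python3 -m pendant"
$M '[{"translation":[0,0,0],"twist":[0,0,-0.13],"grip":-1},{"translation":[0,0,0],"twist":[0,0,-0.13],"grip":-1},{"translation":[0,0,0],"twist":[0,0,-0.13],"grip":-1},{"translation":[0,0,0],"twist":[0,0,-0.13],"grip":-1},{"translation":[0,0,0],"twist":[0,0,-0.13],"grip":-1},{"translation":[0,0,0],"twist":[0,0,-0.13],"grip":-1},{"translation":[0,0,0],"twist":[0,0,-0.13],"grip":-1},{"translation":[0,0,0],"twist":[0,0,-0.13],"grip":-1},{"translation":[0,0,0],"twist":[0,0,-0.13],"grip":-1},{"translation":[0,0,0],"twist":[0,0,0],"grip":-1}]'
python3 go.py .5665 -.0689 .093 73.3
```

```text
t: 8.2
tool_pos: [0.566, -0.0675, 0.093]
orientation: [-2.672, -1.639, -0.0]
force: [3.7, 0.8, -9.0]
opening: 0.0139
t 8.2 pos [ 0.566  -0.0675  0.093 ] xyaw 63.05 tilt [-0.004  0.006] open 0.0139 F [ 3.7  0.8 -9. ] q6 0.26 
 delta mm [-1.   1.1  0. ] twist [-0.006 -0.005 -0.179]
```

```bash
M="python3 -m pendant"
$M '[{"translation":[0,0,0],"twist":[0,0,-0.09],"grip":-1},{"translation":[-0.5,0.5,0],"twist":[0,0,-0.09],"grip":-1},{"translation":[0,0,0],"twist":[0,0,-0.01],"grip":-1},{"translation":[0,0,0],"twist":[0,0,0],"grip":-1},{"translation":[0,0,4],"twist":[0,0,0],"grip":-1},{"translation":[0,0,4],"twist":[0,0,0],"grip":-1},{"translation":[0,0,3],"twist":[0,0,0],"grip":-1},{"translation":[0,0,2],"twist":[0,0,0],"grip":-1},{"translation":[0,0,0],"twist":[0,0,0],"grip":-1},{"translation":[0,0,0],"twist":[0,0,0],"grip":-1}]'
python3 go.py .5665 -.0689 .0805 73.3
```

```text
t: 9.2
tool_pos: [0.5659, -0.0675, 0.0806]
orientation: [-2.521, -1.861, -0.001]
force: [2.3, 1.2, -6.5]
opening: 0.0134
t 9.2 pos [ 0.5659 -0.0675  0.0806] xyaw 72.86 tilt [-0.005  0.007] open 0.0134 F [ 2.3  1.2 -6.5] q6 0.08 
 delta mm [-1.2  1.   0.1] twist [-0.006 -0.005 -0.008]
```

Selector is down at load (TCP back at its start height). Releasing, rising and turning back toward −7°.

```bash
M="python3 -m pendant"
$M '[{"translation":[0,0,0],"twist":[0,0,0],"grip":-0.4},{"translation":[0,0,0],"twist":[0,0,0],"grip":-0.4},{"translation":[0,0,0],"twist":[0,0,0],"grip":-0.4},{"translation":[0,0,0],"twist":[0,0,0],"grip":-0.4},{"translation":[0,0,-20],"twist":[0,0,0],"grip":0.1},{"translation":[0,0,-30],"twist":[0,0,0],"grip":0.1},{"translation":[0,0,-40],"twist":[0,0,0],"grip":0.1},{"translation":[0,0,-40],"twist":[0,0,0.149],"grip":0.1},{"translation":[0,0,-10],"twist":[0,0,0.149],"grip":0.1},{"translation":[0,0,0],"twist":[0,0,0.149],"grip":0.1}]' 12 >/dev/null
$M '[{"translation":[0,0,0],"twist":[0,0,0.149],"grip":0.1},{"translation":[0,0,0],"twist":[0,0,0.149],"grip":0.1},{"translation":[0,0,0],"twist":[0,0,0.149],"grip":0.1},{"translation":[0,0,0],"twist":[0,0,0.149],"grip":0.1},{"translation":[0,0,0],"twist":[0,0,0.149],"grip":0.1},{"translation":[0,0,0],"twist":[0,0,0.149],"grip":0.1},{"translation":[0,0,0],"twist":[0,0,0.149],"grip":0.1},{"translation":[0,0,0],"twist":[0,0,0.1],"grip":0.1},{"translation":[0,0,0],"twist":[0,0,0],"grip":0.1},{"translation":[0,0,0],"twist":[0,0,0],"grip":0.1}]' >/dev/null
python3 go.py .5788 .036 .18 -7
```

```text
t 11.2 pos [ 0.5692 -0.071   0.2333] xyaw -19.44 tilt [0.006 0.003] open 0.0507 F [ 0.7  0.8 -0.5] q6 1.69 
 delta mm [ -26.8 -103.9   53.7] twist [-0.004 -0.005 -0.217]
```

```bash
M="python3 -m pendant"
$M '[{"translation":[0,0,0],"twist":[0,0,-0.11],"grip":0.1},{"translation":[0,0,0],"twist":[0,0,-0.11],"grip":0.1},{"translation":[-1,-35,5],"twist":[0,0,0],"grip":0.1},{"translation":[-1,-35,10],"twist":[0,0,0],"grip":0.1},{"translation":[-1,-30,10],"twist":[0,0,0],"grip":0.1},{"translation":[0,-10,10],"twist":[0,0,0],"grip":0.1},{"translation":[0,0,10],"twist":[0,0,0],"grip":0.1},{"translation":[0,0,0],"twist":[0,0,0],"grip":0.1},{"translation":[0,0,0],"twist":[0,0,0],"grip":0.1},{"translation":[0,0,0],"twist":[0,0,0],"grip":0.1}]' >/dev/null
python3 go.py .5788 .036 .074 -7
python3 - <<'E'
from meas import *
pc=cam("wrist"); p,d,i=pc; save("w2",p,1.2); C=cloud(i,d)
for c,(a,b) in COL.items():
    for o in ring(pc,a,b,(0.02,0.13)): print(c,*o)
h=cv2.cvtColor(p,cv2.COLOR_RGB2HSV)
m=(C[...,2]>.099)&(C[...,2]<.108)&(h[...,0]<20)&(h[...,1]>60)&(np.hypot(C[...,1]-.036,C[...,0]-.579)<.03)
v,u=np.nonzero(m); P=plane(i,np.c_[u,v],.106)[:,:2]; print(len(u),cv2.minEnclosingCircle((P*1000).astype(np.float32)))
E
```

```text
t 12.2 pos [0.5788 0.038  0.188 ] xyaw -5.2 tilt [0.008 0.   ] open 0.0509 F [-0.6 -0.1  0.2] q6 1.64 
 delta mm [ -0.7   2.1 113.9] twist [-0.001 -0.008  0.032]
red [ 44.7 176.3] 26.2 1222 [0.6052 0.2325 0.0642]
red [ 13.5 187.8] 12.6 438 [0.6054 0.2293 0.1094]
yellow [146.4 182.8] 27.4 1626 [0.5902 0.1358 0.0646]
yellow [491.3 261.5] 20.8 755 [ 0.4581 -0.2272  0.0361]
yellow [503.5 276.5] 8.7 105 [ 0.4301 -0.2531  0.0257]
blue [471.1  20.5] 42.4 795 [ 0.7121 -0.1844  0.0314]
blue [252.8 184.2] 24.5 583 [0.5796 0.0349 0.0643]
blue [254. 194.] 13.9 448 [0.5826 0.034  0.1095]
turq [509.5 185. ] 26.0 971 [ 0.5472 -0.2372  0.0354]
509 ((580.896728515625, 33.756431579589844), 17.06368064880371)
```

View pics/w2.png

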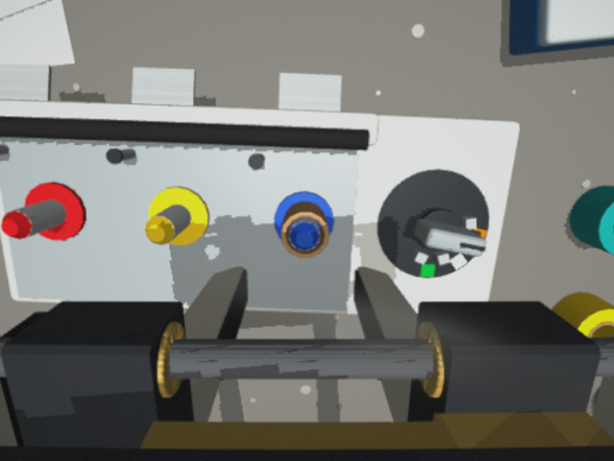

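The selector points at the orange mark (load), and the core on blue is at (304,235) px. Descending on the core.

```bash
M="python3 -m pendant"
$M '[{"translation":[-1,2,20],"twist":[0,-0.008,0.032],"grip":0.1},{"translation":[0,0,25],"twist":[0,0,0],"grip":0.1},{"translation":[0,0,25],"twist":[0,0,0],"grip":0.1},{"translation":[0,0,20],"twist":[0,0,0],"grip":0.1},{"translation":[0,0,20],"twist":[0,0,0],"grip":0.1},{"translation":[0,0,10],"twist":[0,0,0],"grip":0.1},{"translation":[0,0,5],"twist":[0,0,0],"grip":0.1},{"translation":[0,0,0],"twist":[0,0,0],"grip":0.1},{"translation":[0,0,0],"twist":[0,0,0],"grip":-1},{"translation":[0,0,0],"twist":[0,0,0],"grip":-1}]' 12 >/dev/null
python3 go.py .5788 .0357 .074 -7
$M '[{"translation":[0,0,0],"twist":[0,0,0],"grip":-1},{"translation":[0,0,0],"twist":[0,0,0],"grip":-1},{"translation":[0,0,0],"twist":[0,0,0],"grip":-1},{"translation":[0,0,0],"twist":[0,0,0],"grip":-1},{"translation":[0,0,0],"twist":[0,0,0],"grip":-1},{"translation":[0,0,0],"twist":[0,0,0],"grip":-1},{"translation":[0,0,0],"twist":[0,0,0],"grip":-1},{"translation":[0,0,0],"twist":[0,0,0],"grip":-1},{"translation":[0,0,-8],"twist":[0,0,0],"grip":-1},{"translation":[0,0,-8],"twist":[0,0,0],"grip":-1}]'
python3 go.py .5788 .0357 .074 -7
```

```text
t 13.2 pos [0.5818 0.0351 0.0605] xyaw -8.15 tilt [0.009 0.008] open 0.0473 F [-2.1 -1.1  5.2] q6 1.68 
 delta mm [ -3.   -0.3 -13.5] twist [-0.009 -0.008 -0.02 ]
t: 14.25
tool_pos: [0.5782, 0.0348, 0.0721]
orientation: [-3.125, 0.226, -0.001]
force: [0.4, 0.6, 0.5]
opening: 0.0346
t 14.2 pos [0.5782 0.0348 0.0721] xyaw -8.27 tilt [0.001 0.009] open 0.0346 F [0.4 0.6 0.5] q6 1.68 
 delta mm [ 0.5 -1.  -1.9] twist [-0.009 -0.    -0.022]
```

```bash
M="python3 -m pendant"
$M '[{"translation":[0,0,-15],"twist":[0,0,0],"grip":-1},{"translation":[0,0,-20],"twist":[0,0,0],"grip":-1},{"translation":[0,0,-25],"twist":[0,0,0],"grip":-1},{"translation":[0,0,-25],"twist":[0,0,0],"grip":-1},{"translation":[0,0,-25],"twist":[0,0,0],"grip":-1},{"translation":[0,0,-5],"twist":[0,0,0],"grip":-1},{"translation":[0,0,0],"twist":[0,0,0],"grip":-1},{"translation":[0,0,0],"twist":[0,0,0],"grip":-1},{"translation":[0,0,0],"twist":[0,0,0],"grip":-1},{"translation":[0,0,0],"twist":[0,0,0],"grip":-1}]'
cat > bin.py <<'E'
from meas import *
def binpos(p,d,i,z=.09):
    C=cloud(i,d); h=cv2.cvtColor(p,cv2.COLOR_RGB2HSV)
    m=(h[...,2]<50)&(C[...,0]>.33)&(C[...,0]<.56)&(C[...,1]>.08)&(C[...,1]<.38)
    m=cv2.morphologyEx(m.astype(np.uint8),cv2.MORPH_OPEN,np.ones((3,3)))
    k,l,s,c=cv2.connectedComponentsWithStats(m); j=1+np.argmax(s[1:,4]); v,u=np.nonzero(l==j)
    P=plane(i,np.c_[u,v],z)[:,:2]; return s[j],cv2.minAreaRect((P*1000).astype(np.float32))
if __name__=="__main__":
    f=np.load("/tmp/top0.npz",allow_pickle=True); print(binpos(f["p"],f["d"],f["i"].item()))
    p,d,i=cam("top"); print(binpos(p,d,i)); save("top1",p[120:280,150:420],2.9)
    for c in("red","yellow","blue"):
        for o in ring((p,d,i),*COL[c],(.02,.13)): 
            if o[3][1]<-.2: print(c,*o)
E
python3 bin.py; python3 go.py .45 .235 .16 -7
```

```text
t: 15.25
tool_pos: [0.5792, 0.0309, 0.1979]
orientation: [-3.127, 0.231, -0.01]
force: [0.9, -0.7, -0.3]
opening: 0.0346
(array([ 176,  206,   48,   37, 1532], dtype=int32), ((422.323974609375, 250.2060546875), (157.19598388671875, 118.94189453125), 88.9697036743164))
(array([ 176,  206,   48,   37, 1440], dtype=int32), ((422.3298645019531, 250.53321838378906), (156.54159545898438, 118.94189453125), 88.9697036743164))
red [376.8 175.5] 9.0 192 [ 0.5809 -0.361   0.0399]
yellow [343.7 219.5] 9.0 183 [ 0.4302 -0.2393  0.0399]
blue [382.7 221.6] 9.4 171 [ 0.4209 -0.3727  0.0398]
t 15.3 pos [0.579  0.0309 0.1977] xyaw -8.44 tilt [0.007 0.005] open 0.0342 F [ 0.2 -0.7  0.7] q6 1.68 
 delta mm [-157.8 -182.8   37.9] twist [-0.006 -0.006 -0.025]
```

View pics/top1.png

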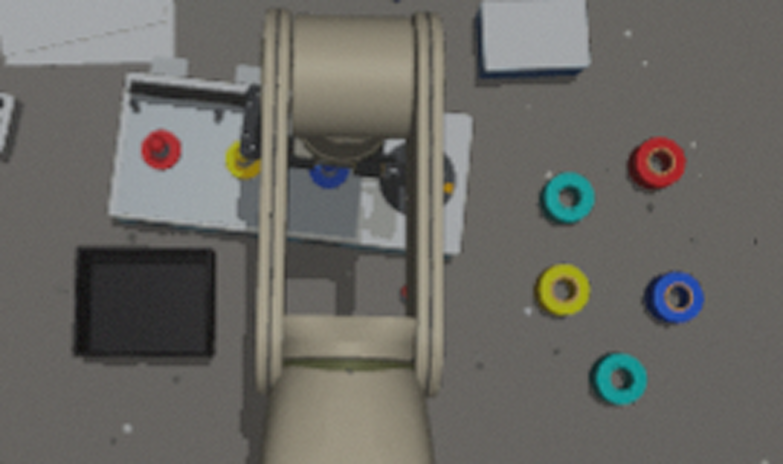

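The top view shows the bin at (0.422,0.250) world and the rolls unmoved. Carrying the core to the bin.

```bash
M="python3 -m pendant"
$M '[{"translation":[-25,-26,0],"twist":[0,0,0],"grip":-1},{"translation":[-30,-32,0],"twist":[0,0,0],"grip":-1},{"translation":[-35,-36,0],"twist":[0,0,0],"grip":-1},{"translation":[-35,-36,0],"twist":[0,0,0],"grip":-1},{"translation":[-35,-36,0],"twist":[0,0,0],"grip":-1},{"translation":[-20,-22,5],"twist":[0,0,0],"grip":-1},{"translation":[0,0,15],"twist":[0,0,0],"grip":-1},{"translation":[0,0,20],"twist":[0,0,0],"grip":-1},{"translation":[0,0,0],"twist":[0,0,0],"grip":-1},{"translation":[0,0,0],"twist":[0,0,0],"grip":-1}]' >/dev/null
python3 go.py .422 .25 .06 -7
```

```text
t 16.3 pos [0.4213 0.2454 0.1478] xyaw -8.54 tilt [-0.006  0.002] open 0.0345 F [0.3 0.2 0.7] q6 2.14 
 delta mm [ 0.5 -4.6 87.8] twist [-0.001  0.006 -0.027]
```

```bash
M="python3 -m pendant"
$M '[{"translation":[0,-2,15],"twist":[0,0,0],"grip":-1},{"translation":[0,-2,25],"twist":[0,0,0],"grip":-1},{"translation":[0,0,25],"twist":[0,0,0],"grip":-1},{"translation":[0,0,12],"twist":[0,0,0],"grip":-1},{"translation":[0,0,0],"twist":[0,0,0],"grip":-1},{"translation":[0,0,0],"twist":[0,0,0],"grip":0.1},{"translation":[0,0,0],"twist":[0,0,0],"grip":0.1},{"translation":[0,0,0],"twist":[0,0,0],"grip":0.1},{"translation":[0,0,0],"twist":[0,0,0],"grip":0.1},{"translation":[0,0,0],"twist":[0,0,0],"grip":0.1}]'
$M '[{"translation":[0,0,-25],"twist":[0,0,0],"grip":0.1},{"translation":[0,0,-35],"twist":[0,0,0],"grip":0.1},{"translation":[0,0,-40],"twist":[0,0,0],"grip":0.1},{"translation":[0,0,-35],"twist":[0,0,0],"grip":0.6},{"translation":[0,0,-10],"twist":[0,0,0],"grip":0.6},{"translation":[0,30,0],"twist":[0,0,0],"grip":0.6},{"translation":[0,40,0],"twist":[0,0,0],"grip":0.6},{"translation":[0,48,0],"twist":[0,0,0],"grip":0.6},{"translation":[0,48,0],"twist":[0,0,0],"grip":0.6},{"translation":[0,48,0],"twist":[0,0,0],"grip":0.6}]' >/dev/null
python3 go.py .43 -.237 .2 -7
```

```text
t: 17.3
tool_pos: [0.4279, 0.2487, 0.0725]
orientation: [-3.127, 0.242, -0.005]
force: [-0.5, -0.5, -0.4]
opening: 0.051
t 18.3 pos [0.3935 0.0353 0.221 ] xyaw -8.23 tilt [0.006 0.007] open 0.0742 F [ 0.8 -1.  -0.1] q6 1.67 
 delta mm [ 75.1 264.4  19.4] twist [-0.007 -0.005 -0.022]
```

```bash
M="python3 -m pendant"
$M '[{"translation":[10,46,0],"twist":[0,0,0],"grip":1},{"translation":[13,46,0],"twist":[0,0,0],"grip":1},{"translation":[13,46,0],"twist":[0,0,0],"grip":1},{"translation":[13,46,0],"twist":[0,0,0],"grip":1},{"translation":[13,46,0],"twist":[0,0,0],"grip":1},{"translation":[10,30,10],"twist":[0,0,0],"grip":1},{"translation":[0,0,10],"twist":[0,0,0],"grip":1},{"translation":[0,0,10],"twist":[0,0,0],"grip":1},{"translation":[0,0,0],"twist":[0,0,0],"grip":1},{"translation":[0,0,0],"twist":[0,0,0],"grip":1}]' >/dev/null
python3 go.py .43 -.237 .02 -7
cat > roll.py <<'E'
import sys; from meas import *
def roll(pc,c):
    # top annulus of a roll: colour pixels near z=.04, axis by enclosing circle in the z=.04 plane
    p,d,i=pc; h=cv2.cvtColor(p,cv2.COLOR_RGB2HSV); C=cloud(i,d); a,b=COL[c]
    m=cv2.inRange(h,np.array(a),np.array(b))>0
    if c=="red": m|=cv2.inRange(h,np.array((170,)+a[1:]),np.array((180,255,255)))>0
    z=C[...,2]; top=np.nanpercentile(z[m&(z>.02)&(z<.06)],90); m&=abs(z-top)<.0045
    m=cv2.morphologyEx(m.astype(np.uint8),cv2.MORPH_OPEN,np.ones((3,3)))
    k,l,s,cc=cv2.connectedComponentsWithStats(m); j=1+np.argmax(s[1:,4]); v,u=np.nonzero(l==j)
    P=plane(i,np.c_[u,v],.04)[:,:2]; (x,y),r=cv2.minEnclosingCircle((P*1000).astype(np.float32))
    return s[j],round(top,4),(round(x,1),round(y,1)),round(r,1)
if __name__=="__main__":
    pc=cam("wrist"); print(*roll(pc,sys.argv[1])); save(sys.argv[2],pc[0],1.2)
    pc=cam("top"); print(*[o for o in ring(pc,*COL[sys.argv[1]],(.02,.06)) if o[3][1]<-.2])
E
python3 roll.py yellow w3
```

```text
t 19.3 pos [ 0.4231 -0.2461  0.1819] xyaw -8.54 tilt [0.004 0.008] open 0.0928 F [0.7 0.  0.3] q6 1.08 
 delta mm [  5.   -8.6 162. ] twist [-0.009 -0.003 -0.027]
[ 217  141   59   58 1839] 0.0391 (433.9, -243.0) 29.5
```

View pics/w3.png

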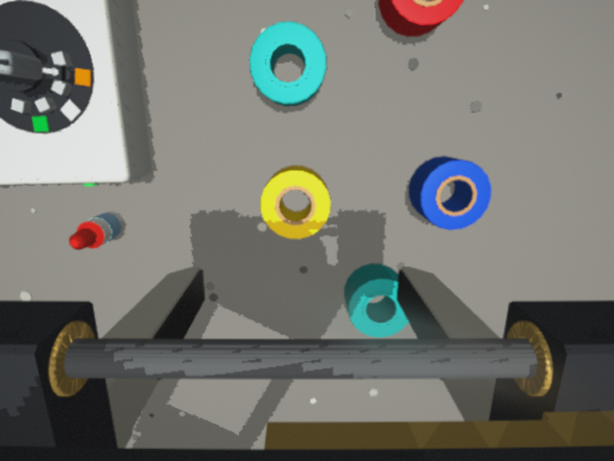

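Wrist view: yellow roll at (296,203) px, clearly yellow. The turquoise ones at (288,63) and (377,300) are the look-alikes. Descending on yellow at (0.431,-0.240).

```bash
M="python3 -m pendant"
$M '[{"translation":[4,-4,15],"twist":[0,0,0.02],"grip":1},{"translation":[3,-3,25],"twist":[-0.008,-0.003,0],"grip":1},{"translation":[0,0,30],"twist":[0,0,0],"grip":1},{"translation":[0,0,30],"twist":[0,0,0],"grip":1},{"translation":[0,0,25],"twist":[0,0,0],"grip":1},{"translation":[0,0,15],"twist":[0,0,0],"grip":1},{"translation":[0,0,10],"twist":[0,0,0],"grip":1},{"translation":[0,0,5],"twist":[0,0,0],"grip":1},{"translation":[0,0,0],"twist":[0,0,0],"grip":1},{"translation":[0,0,0],"twist":[0,0,0],"grip":1}]' 20 >/dev/null
python3 go.py .431 -.24 .010 -7
```

```text
t 20.4 pos [ 0.4404 -0.2376  0.0321] xyaw -9.07 tilt [ 0.016 -0.01 ] open 0.0925 F [ 0.5  0.3 -0.6] q6 1.13 
 delta mm [-9.3  3.7 22. ] twist [ 0.007 -0.017 -0.036]
```

```bash
M="python3 -m pendant"
$M '[{"translation":[-5,2,4],"twist":[0.007,-0.017,-0.02],"grip":1},{"translation":[-4,2,8],"twist":[0,0,0],"grip":1},{"translation":[0,0,8],"twist":[0,0,0],"grip":1},{"translation":[0,0,2],"twist":[0,0,0],"grip":1},{"translation":[0,0,0],"twist":[0,0,0],"grip":1},{"translation":[0,0,0],"twist":[0,0,0],"grip":-0.2},{"translation":[0,0,0],"twist":[0,0,0],"grip":-0.2},{"translation":[0,0,0],"twist":[0,0,0],"grip":-0.2},{"translation":[0,0,0],"twist":[0,0,0],"grip":-0.2},{"translation":[0,0,0],"twist":[0,0,0],"grip":-0.2}]' 20 >/dev/null
python3 go.py .431 -.24 .010 -7
```

```text
t 21.4 pos [ 0.4319 -0.242   0.0109] xyaw -7.84 tilt [ 0.002 -0.002] open 0.0604 F [-0.4  0.1 -1.3] q6 1.09 
 delta mm [-1.2 -1.9  0.8] twist [ 0.002 -0.003 -0.015]
```

```bash
M="python3 -m pendant"
$M '[{"translation":[0,0,-10],"twist":[0,0,0],"grip":-0.2},{"translation":[0,0,-20],"twist":[0,0,0],"grip":-0.2},{"translation":[0,0,-30],"twist":[0,0,0],"grip":-0.2},{"translation":[0,0,-40],"twist":[0,0,0],"grip":-0.2},{"translation":[0,0,-40],"twist":[0,0,0],"grip":-0.2},{"translation":[0,-10,-20],"twist":[0,0,0],"grip":-0.2},{"translation":[5,-20,0],"twist":[0,0,0],"grip":-0.2},{"translation":[10,-30,0],"twist":[0,0,0],"grip":-0.2},{"translation":[10,-40,0],"twist":[0,0,0],"grip":-0.2},{"translation":[10,-40,0],"twist":[0,0,0],"grip":-0.2}]' >/dev/null
python3 go.py .5908 .1355 .16 -7
```

```text
t 22.4 pos [ 0.4856 -0.1078  0.1853] xyaw -8.32 tilt [ 0.007 -0.005] open 0.0605 F [ 0.4 -0.3 -1.3] q6 1.4 
 delta mm [  68.7 -256.    24.8] twist [ 0.004 -0.007 -0.023]
```

```bash
M="python3 -m pendant"
$M '[{"translation":[10,-40,0],"twist":[0,0,0],"grip":-0.2},{"translation":[10,-40,0],"twist":[0,0,0],"grip":-0.2},{"translation":[10,-40,0],"twist":[0,0,0],"grip":-0.2},{"translation":[10,-40,0],"twist":[0,0,0],"grip":-0.2},{"translation":[10,-35,0],"twist":[0,0,0],"grip":-0.2},{"translation":[10,-30,5],"twist":[0,0,0],"grip":-0.2},{"translation":[5,-15,10],"twist":[0,0,0.02],"grip":-0.2},{"translation":[0,0,0],"twist":[0,0,0],"grip":-0.2},{"translation":[0,0,0],"twist":[0,0,0],"grip":-0.2},{"translation":[0,0,0],"twist":[0,0,0],"grip":-0.2}]' >/dev/null
python3 go.py .5908 .1355 .14 -7
python3 - <<'E'
from h import *
p,d,i=cam("wrist"); save("w4",p,1.2); h=cv2.cvtColor(p,cv2.COLOR_RGB2HSV); C=cloud(i,d)
m=cv2.inRange(h,(22,120,60),(35,255,255))>0; z=C[...,2]; print(np.nanpercentile(z[m],[5,25,50,75,95]))
s=robot.read_state(); top=s["tool_pos"][2]-.011+.04
m&=(abs(z-top)<.008); v,u=np.nonzero(m); P=plane(i,np.c_[u,v],top); print(len(u),top,cv2.minEnclosingCircle((P[:,:2]*1000).astype(np.float32)),s["tool_pos"])
E
```

```text
t 23.4 pos [0.5882 0.1353 0.1784] xyaw -9.12 tilt [ 0.014 -0.005] open 0.0602 F [-0.5 -0.1 -1.6] q6 1.88 
 delta mm [ 2.  -0.7 38.4] twist [ 0.003 -0.015 -0.037]
[0.06479342 0.19754668 0.20583835 0.28672591 0.29199495]
5938 0.20761514645955723 ((591.7123413085938, 134.2381591796875), 29.571943283081055) [0.58831949 0.13504186 0.17861515]
```

View pics/w4.png

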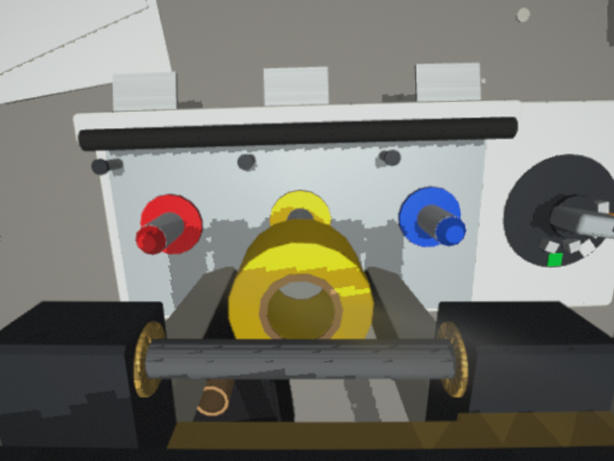

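The roll is held upright over the yellow spindle, and the binned core is visible at (212,400). Leveling and aligning just above the tip.

```bash
M="python3 -m pendant"
$M '[{"translation":[0,0,5],"twist":[0.003,-0.014,0.0],"grip":-0.2},{"translation":[1,0,10],"twist":[0,0,0],"grip":-0.2},{"translation":[0,0,10],"twist":[0,0,0],"grip":-0.2},{"translation":[0,0,10],"twist":[0,0,0],"grip":-0.2},{"translation":[0,0,8],"twist":[0,0,0],"grip":-0.2},{"translation":[0,0,3],"twist":[0,0,0],"grip":-0.2},{"translation":[0,0,0],"twist":[0,0,0],"grip":-0.2},{"translation":[0,0,0],"twist":[0,0,0],"grip":-0.2},{"translation":[0,0,0],"twist":[0,0,0],"grip":-0.2},{"translation":[0,0,0],"twist":[0,0,0],"grip":-0.2}]' >/dev/null
python3 go.py .589 .1352 .077 -7
```

```text
t 24.4 pos [0.5889 0.1318 0.1288] xyaw -9.33 tilt [-0.     0.001] open 0.0602 F [ 0.5  0.2 -0.6] q6 1.87 
 delta mm [-0.4 -3.3 51.8] twist [-0.001  0.    -0.041]
```

```bash
M="python3 -m pendant"
$M '[{"translation":[0,-3,0],"twist":[0,0,0.04],"grip":-0.2},{"translation":[0,-1,0],"twist":[0,0,0],"grip":-0.2},{"translation":[0,0,3],"twist":[0,0,0],"grip":-0.2},{"translation":[0,0,5],"twist":[0,0,0],"grip":-0.2},{"translation":[0,0,5],"twist":[0,0,0],"grip":-0.2},{"translation":[0,0,5],"twist":[0,0,0],"grip":-0.2},{"translation":[0,0,5],"twist":[0,0,0],"grip":-0.2},{"translation":[0,0,0],"twist":[0,0,0],"grip":-0.2},{"translation":[0,0,0],"twist":[0,0,0],"grip":-0.2},{"translation":[0,0,0],"twist":[0,0,0],"grip":-0.2}]'
python3 go.py .589 .1352 .077 -7
```

```text
t: 25.45
tool_pos: [0.59, 0.1358, 0.1045]
orientation: [-3.125, 0.314, -0.001]
force: [0.7, -0.1, -0.3]
opening: 0.0604
t 25.4 pos [0.59   0.1358 0.1045] xyaw -11.49 tilt [0.001 0.001] open 0.0604 F [ 0.7 -0.1 -0.3] q6 1.91 
 delta mm [-0.9  0.8 27.5] twist [-0.001 -0.001 -0.078]
```

Engaged with no force. Continuing down to home.

```bash
M="python3 -m pendant"
$M '[{"translation":[0,0,5],"twist":[0,0,-0.03],"grip":-0.2},{"translation":[0,0,6],"twist":[0,0,-0.03],"grip":-0.2},{"translation":[0,0,6],"twist":[0,0,0],"grip":-0.2},{"translation":[0,0,6],"twist":[0,0,0],"grip":-0.2},{"translation":[0,0,3],"twist":[0,0,0],"grip":-0.2},{"translation":[0,0,1],"twist":[0,0,0],"grip":-0.2},{"translation":[0,0,0],"twist":[0,0,0],"grip":-0.2},{"translation":[0,0,0],"twist":[0,0,0],"grip":-0.2},{"translation":[0,0,0],"twist":[0,0,0],"grip":-0.2},{"translation":[0,0,0],"twist":[0,0,0],"grip":-0.2}]'
python3 go.py .589 .1352 .077 -7
```

```text
t: 26.45
tool_pos: [0.5916, 0.136, 0.0783]
orientation: [-3.132, 0.221, -0.006]
force: [0.5, 0.5, -1.4]
opening: 0.0605
t 26.4 pos [0.5916 0.136  0.0783] xyaw -8.09 tilt [0.004 0.001] open 0.0605 F [ 0.5  0.5 -1.4] q6 1.85 
 delta mm [-2.5  1.1  1.2] twist [-0.002 -0.004 -0.019]
```

```bash
M="python3 -m pendant"
$M '[{"translation":[0,0,0],"twist":[0,0,0],"grip":0.5},{"translation":[0,0,0],"twist":[0,0,0],"grip":0.5},{"translation":[0,0,0],"twist":[0,0,0],"grip":0.5},{"translation":[0,0,0],"twist":[0,0,0],"grip":0.5},{"translation":[0,0,-15],"twist":[0,0,0],"grip":0.5},{"translation":[0,0,-25],"twist":[0,0,0],"grip":0.5},{"translation":[0,0,-35],"twist":[0,0,0],"grip":0.5},{"translation":[0,0,-40],"twist":[0,0,0],"grip":0.5},{"translation":[0,20,-15],"twist":[0,0,0],"grip":1},{"translation":[3,30,0],"twist":[0,0,0],"grip":1}]' >/dev/null
python3 go.py .582 -.362 .19 -7
$M '[{"translation":[5,45,0],"twist":[0,0,0],"grip":1},{"translation":[5,45,0],"twist":[0,0,0],"grip":1},{"translation":[5,45,0],"twist":[0,0,0],"grip":1},{"translation":[5,45,0],"twist":[0,0,0],"grip":1},{"translation":[5,45,0],"twist":[0,0,0],"grip":1},{"translation":[5,45,0],"twist":[0,0,0],"grip":1},{"translation":[5,45,0],"twist":[0,0,0],"grip":1},{"translation":[5,45,0],"twist":[0,0,0],"grip":1},{"translation":[5,45,0],"twist":[0,0,0],"grip":1},{"translation":[5,30,0],"twist":[0,0,0],"grip":1}]' >/dev/null
python3 go.py .582 -.362 .19 -7
```

```text
t 27.4 pos [0.5867 0.0879 0.2191] xyaw -7.84 tilt [0.006 0.002] open 0.0817 F [ 1.5 -1.6 -0.5] q6 1.77 
 delta mm [ 56.5 446.4  28.2] twist [-0.003 -0.006 -0.015]
t 28.4 pos [ 0.5788 -0.3661  0.2381] xyaw -7.55 tilt [ 0.026 -0.003] open 0.0928 F [ 0.8  0.3 -0.8] q6 1.06 
 delta mm [ 1.3 -4.5 48.2] twist [ 0.    -0.026 -0.01 ]
```

```bash
M="python3 -m pendant"
$M '[{"translation":[0,0,0],"twist":[0,-0.026,0],"grip":1},{"translation":[0,0,10],"twist":[0,0,0],"grip":1},{"translation":[0,0,15],"twist":[0,0,0],"grip":1},{"translation":[0,0,15],"twist":[0,0,0],"grip":1},{"translation":[0,0,10],"twist":[0,0,0],"grip":1},{"translation":[0,0,0],"twist":[0,0,0],"grip":1},{"translation":[0,0,0],"twist":[0,0,0],"grip":1},{"translation":[0,0,0],"twist":[0,0,0],"grip":1},{"translation":[0,0,0],"twist":[0,0,0],"grip":1},{"translation":[0,0,0],"twist":[0,0,0],"grip":1}]' >/dev/null
python3 go.py .582 -.362 .010 -7;python3 roll.py red w5
python3 - <<'E'
from meas import *
pc=cam("top"); save("top2",pc[0][120:280,150:420],2.9)
for c in("red","yellow","blue","turq"):
    for o in ring(pc,*COL[c],(.02,.13)):
        if o[3][1]<.3: print(c,*o)
E
```

```text
t 29.4 pos [ 0.5779 -0.3683  0.1867] xyaw -7.67 tilt [ 0.002 -0.001] open 0.093 F [ 0.6 -0.1  0.9] q6 1.06 
 delta mm [  2.9  -7.  176.7] twist [ 0.001 -0.002 -0.012]
[ 217  144   57   57 1708] 0.0391 (585.1, -364.4) 29.6
(array([376.5, 176. ]), 9.0, np.int32(121), array([ 0.5793, -0.3603,  0.0391]))
red [205.  171.3] 6.4 121 [0.6021 0.2341 0.0673]
red [376.5 176.5] 8.9 120 [ 0.5775 -0.3601  0.0395]
red [292.1 220.3] 3.4 39 [ 0.4304 -0.0613  0.0451]
yellow [233.5 173. ] 9.2 229 [0.5886 0.1346 0.1061]
blue [263.  177.8] 6.6 131 [0.5764 0.0358 0.0671]
turq [345.6 187.5] 8.7 198 [ 0.5408 -0.251   0.0399]
```

View pics/top2.png

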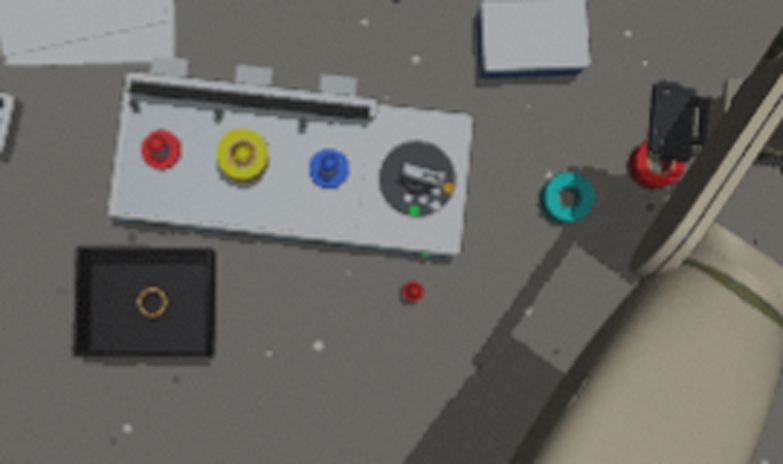

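The top view shows yellow home (top at 0.106), the core in the bin at (152,302) px, and the red roll under the gripper at (657,163). Descending on red.

```bash
M="python3 -m pendant"
$M '[{"translation":[2,-3,15],"twist":[0,0,0],"grip":1},{"translation":[2,-3,20],"twist":[0,0,0],"grip":1},{"translation":[0,0,20],"twist":[0,0,0],"grip":1},{"translation":[0,0,20],"twist":[0,0,0],"grip":1},{"translation":[0,0,20],"twist":[0,0,0],"grip":1},{"translation":[0,0,20],"twist":[0,0,0],"grip":1},{"translation":[0,0,10],"twist":[0,0,0],"grip":1},{"translation":[0,0,5],"twist":[0,0,0],"grip":1},{"translation":[0,0,0],"twist":[0,0,0],"grip":1},{"translation":[0,0,0],"twist":[0,0,0],"grip":1}]' >/dev/null
python3 go.py .584 -.363 .010 -7
```

```text
t 30.6 pos [ 0.5831 -0.3611  0.0459] xyaw -7.7 tilt [ 0.001 -0.   ] open 0.0931 F [ 0.2  0.3 -0.1] q6 1.08 
 delta mm [ 1.1  1.7 35.9] twist [ 0.    -0.001 -0.012]
```

```bash
M="python3 -m pendant"
$M '[{"translation":[0,2,8],"twist":[0,0,0],"grip":1},{"translation":[0,0,12],"twist":[0,0,0],"grip":1},{"translation":[0,0,12],"twist":[0,0,0],"grip":1},{"translation":[0,0,4],"twist":[0,0,0],"grip":1},{"translation":[0,0,0],"twist":[0,0,0],"grip":1},{"translation":[0,0,0],"twist":[0,0,0],"grip":-0.2},{"translation":[0,0,0],"twist":[0,0,0],"grip":-0.2},{"translation":[0,0,0],"twist":[0,0,0],"grip":-0.2},{"translation":[0,0,0],"twist":[0,0,0],"grip":-0.2},{"translation":[0,0,0],"twist":[0,0,0],"grip":-0.2}]' 20 >/dev/null
python3 go.py .584 -.363 .010 -7
$M '[{"translation":[0,0,-10],"twist":[0,0,0],"grip":-0.2},{"translation":[0,0,-20],"twist":[0,0,0],"grip":-0.2},{"translation":[0,0,-30],"twist":[0,0,0],"grip":-0.2},{"translation":[0,0,-40],"twist":[0,0,0],"grip":-0.2},{"translation":[0,0,-40],"twist":[0,0,0],"grip":-0.2},{"translation":[0,-10,-20],"twist":[0,0,0],"grip":-0.2},{"translation":[-3,-20,0],"twist":[0,0,0],"grip":-0.2},{"translation":[-5,-30,0],"twist":[0,0,0],"grip":-0.2},{"translation":[-5,-40,0],"twist":[0,0,0],"grip":-0.2},{"translation":[-5,-45,0],"twist":[0,0,0],"grip":-0.2}]' >/dev/null
python3 go.py .602 .2355 .17 -7
```

```text
t 31.6 pos [ 0.5851 -0.365   0.0105] xyaw -7.71 tilt [ 0.006 -0.004] open 0.0596 F [-0.6 -0.1 -1.1] q6 1.07 
 delta mm [-1.3 -1.8  0.5] twist [ 0.003 -0.007 -0.012]
t 32.6 pos [ 0.5854 -0.2204  0.1848] xyaw -8.17 tilt [ 0.012 -0.008] open 0.0595 F [ 0.3  0.1 -0. ] q6 1.27 
 delta mm [ -48.5 -453.8   11.1] twist [ 0.007 -0.013 -0.021]
```

```bash
M="python3 -m pendant"
$M '[{"translation":[-5,-45,0],"twist":[0,0,0],"grip":-0.2},{"translation":[-5,-45,0],"twist":[0,0,0],"grip":-0.2},{"translation":[-5,-45,0],"twist":[0,0,0],"grip":-0.2},{"translation":[-5,-45,0],"twist":[0,0,0],"grip":-0.2},{"translation":[-5,-45,0],"twist":[0,0,0],"grip":-0.2},{"translation":[-5,-45,0],"twist":[0,0,0],"grip":-0.2},{"translation":[-5,-45,0],"twist":[0,0,0],"grip":-0.2},{"translation":[-5,-45,0],"twist":[0,0,0],"grip":-0.2},{"translation":[-5,-45,0],"twist":[0,0,0],"grip":-0.2},{"translation":[-4,-25,0],"twist":[0,0,0],"grip":-0.2}]' >/dev/null
python3 go.py .602 .2355 .17 -7
```

```text
t 33.6 pos [0.5975 0.2315 0.1929] xyaw -8.2 tilt [ 0.025 -0.008] open 0.0595 F [-0.5 -0.  -0.5] q6 2.01 
 delta mm [ 3.3 -4.7 22.9] twist [ 0.005 -0.026 -0.021]
```

```bash
M="python3 -m pendant"
$M '[{"translation":[2,-4,0],"twist":[0.005,-0.025,-0.02],"grip":-0.2},{"translation":[1,-2,5],"twist":[0,0,0],"grip":-0.2},{"translation":[0,0,10],"twist":[0,0,0],"grip":-0.2},{"translation":[0,0,15],"twist":[0,0,0],"grip":-0.2},{"translation":[0,0,15],"twist":[0,0,0],"grip":-0.2},{"translation":[0,0,10],"twist":[0,0,0],"grip":-0.2},{"translation":[0,0,4],"twist":[0,0,0],"grip":-0.2},{"translation":[0,0,0],"twist":[0,0,0],"grip":-0.2},{"translation":[0,0,0],"twist":[0,0,0],"grip":-0.2},{"translation":[0,0,0],"twist":[0,0,0],"grip":-0.2}]' >/dev/null
python3 go.py .603 .2355 .0765 -7
cat > held.py <<'E'
import sys; from meas import *
s=robot.read_state(); p,d,i=cam("wrist"); h=cv2.cvtColor(p,cv2.COLOR_RGB2HSV); C=cloud(i,d); a,b=COL[sys.argv[1]]
m=cv2.inRange(h,np.array(a),np.array(b))>0
if sys.argv[1]=="red": m|=cv2.inRange(h,np.array((170,)+a[1:]),np.array((180,255,255)))>0
z=C[...,2]; top=s["tool_pos"][2]-.0105+.04; m&=abs(z-top)<.008
v,u=np.nonzero(m); P=plane(i,np.c_[u,v],top)[:,:2]*1000
(x,y),r=cv2.minEnclosingCircle(P.astype(np.float32)); print(len(u),"roll",round(x,1),round(y,1),"r",round(r,1),"minus TCP",round(x-s["tool_pos"][0]*1000,1),round(y-s["tool_pos"][1]*1000,1))
E
python3 held.py red
```

```text
t 34.6 pos [0.5995 0.2387 0.1293] xyaw -7.0 tilt [ 0. -0.] open 0.0598 F [ 0.8  0.2 -1.6] q6 1.99 
 delta mm [ 3.8  2.8 52.8] twist [ 0. -0. -0.]
5563 roll 601.7 237.8 r 29.5 minus TCP 2.2 -0.9
```

```bash
M="python3 -m pendant"
$M '[{"translation":[2,2,0],"twist":[0,0,0],"grip":-0.2},{"translation":[2.5,1,0],"twist":[0,0,0],"grip":-0.2},{"translation":[0,0,2],"twist":[0,0,0],"grip":-0.2},{"translation":[0,0,5],"twist":[0,0,0],"grip":-0.2},{"translation":[0,0,5],"twist":[0,0,0],"grip":-0.2},{"translation":[0,0,5],"twist":[0,0,0],"grip":-0.2},{"translation":[0,0,5],"twist":[0,0,0],"grip":-0.2},{"translation":[0,0,0],"twist":[0,0,0],"grip":-0.2},{"translation":[0,0,0],"twist":[0,0,0],"grip":-0.2},{"translation":[0,0,0],"twist":[0,0,0],"grip":-0.2}]'
python3 go.py .6035 .2355 .0765 -7
```

```text
t: 35.65
tool_pos: [0.6047, 0.2353, 0.1065]
orientation: [-3.135, 0.191, -0.004]
force: [-0.3, 0.0, -0.5]
opening: 0.0598
t 35.6 pos [0.6047 0.2353 0.1065] xyaw -6.98 tilt [0.002 0.   ] open 0.0598 F [-0.3  0.  -0.5] q6 1.98 
 delta mm [-1.3  0.  30. ] twist [-0.001 -0.002  0.   ]
```

```bash
M="python3 -m pendant"
$M '[{"translation":[-1,0,5],"twist":[0,0,0],"grip":-0.2},{"translation":[0,0,7],"twist":[0,0,0],"grip":-0.2},{"translation":[0,0,7],"twist":[0,0,0],"grip":-0.2},{"translation":[0,0,6],"twist":[0,0,0],"grip":-0.2},{"translation":[0,0,3],"twist":[0,0,0],"grip":-0.2},{"translation":[0,0,1],"twist":[0,0,0],"grip":-0.2},{"translation":[0,0,0],"twist":[0,0,0],"grip":-0.2},{"translation":[0,0,0],"twist":[0,0,0],"grip":-0.2},{"translation":[0,0,0],"twist":[0,0,0],"grip":-0.2},{"translation":[0,0,0],"twist":[0,0,0],"grip":-0.2}]'
python3 go.py .6035 .2355 .0765 -7
```

```text
t: 36.65
tool_pos: [0.6044, 0.2358, 0.0764]
orientation: [-3.135, 0.191, -0.006]
force: [-1.2, -0.0, 0.3]
opening: 0.0598
t 36.6 pos [0.6044 0.2358 0.0764] xyaw -6.98 tilt [0.004 0.001] open 0.0598 F [-1.2 -0.   0.3] q6 1.99 
 delta mm [-0.9  0.4 -0.1] twist [-0.001 -0.004  0.   ]
```

```bash
M="python3 -m pendant"
$M '[{"translation":[0,0,0],"twist":[0,0,0],"grip":0.5},{"translation":[0,0,0],"twist":[0,0,0],"grip":0.5},{"translation":[0,0,0],"twist":[0,0,0],"grip":0.5},{"translation":[0,0,0],"twist":[0,0,0],"grip":0.5},{"translation":[0,0,-15],"twist":[0,0,0],"grip":0.5},{"translation":[0,0,-25],"twist":[0,0,0],"grip":0.5},{"translation":[0,0,-35],"twist":[0,0,0],"grip":0.5},{"translation":[0,0,-40],"twist":[0,0,0],"grip":0.5},{"translation":[0,20,-15],"twist":[0,0,0],"grip":1},{"translation":[-5,30,0],"twist":[0,0,0],"grip":1}]' >/dev/null
$M '[{"translation":[-8,46,0],"twist":[0,0,0],"grip":1},{"translation":[-8,46,0],"twist":[0,0,0],"grip":1},{"translation":[-8,46,0],"twist":[0,0,0],"grip":1},{"translation":[-8,46,0],"twist":[0,0,0],"grip":1},{"translation":[-8,46,0],"twist":[0,0,0],"grip":1},{"translation":[-8,46,0],"twist":[0,0,0],"grip":1},{"translation":[-8,46,0],"twist":[0,0,0],"grip":1},{"translation":[-8,46,0],"twist":[0,0,0],"grip":1},{"translation":[-8,46,0],"twist":[0,0,0],"grip":1},{"translation":[-8,46,0],"twist":[0,0,0],"grip":1}]' >/dev/null
python3 go.py .4215 -.376 .19 -7
```

```text
t 38.6 pos [ 0.4574 -0.2731  0.232 ] xyaw -6.35 tilt [ 0.028 -0.003] open 0.0932 F [ 1.2 -0.  -0.1] q6 1.04 
 delta mm [-25.5 106.3  41.2] twist [-0.001 -0.028  0.011]
```

```bash
M="python3 -m pendant"
$M '[{"translation":[-5,35,0],"twist":[0,0,0],"grip":1},{"translation":[-8,35,0],"twist":[0,0,0],"grip":1},{"translation":[-8,25,0],"twist":[0,-0.028,0.01],"grip":1},{"translation":[-2,5,10],"twist":[0,0,0],"grip":1},{"translation":[0,0,15],"twist":[0,0,0],"grip":1},{"translation":[0,0,15],"twist":[0,0,0],"grip":1},{"translation":[0,0,0],"twist":[0,0,0],"grip":1},{"translation":[0,0,0],"twist":[0,0,0],"grip":1},{"translation":[0,0,0],"twist":[0,0,0],"grip":1},{"translation":[0,0,0],"twist":[0,0,0],"grip":1}]' >/dev/null
python3 roll.py blue w6;python3 go.py .4215 -.376 .01 -7
python3 - <<'E'
from meas import *
pc=cam("top"); save("top3",pc[0][120:280,150:420],2.9)
for c in("red","yellow","blue","turq"):
    for o in ring(pc,*COL[c],(.02,.13)):
        if o[3][1]<.3: print(c,*o)
E
```

```text
[ 223  148   55   55 1556] 0.0391 (422.8, -376.8) 29.6
(array([381.5, 222.5]), 8.7, np.int32(76), array([ 0.4178, -0.3687,  0.0389]))
t 39.8 pos [ 0.421  -0.3758  0.1953] xyaw -7.12 tilt [ 0.006 -0.004] open 0.093 F [-0.4  0.2  0.1] q6 0.87 
 delta mm [ -0.7  -0.5 185.3] twist [ 0.003 -0.006 -0.002]
red [203.4 170.4] 9.0 222 [0.5993 0.2349 0.106 ]
red [292.  220.2] 3.4 39 [ 0.4304 -0.0611  0.0459]
yellow [233.2 173.3] 8.9 227 [0.5877 0.1357 0.1066]
blue [263.  177.8] 6.6 131 [0.5764 0.0358 0.0669]
blue [381.5 222.5] 8.7 79 [ 0.4178 -0.369   0.038 ]
turq [345.6 187.6] 8.7 195 [ 0.5403 -0.2508  0.0402]
turq [363.5 250. ] 9.0 202 [ 0.3255 -0.3019  0.0404]
```

View pics/w6.png

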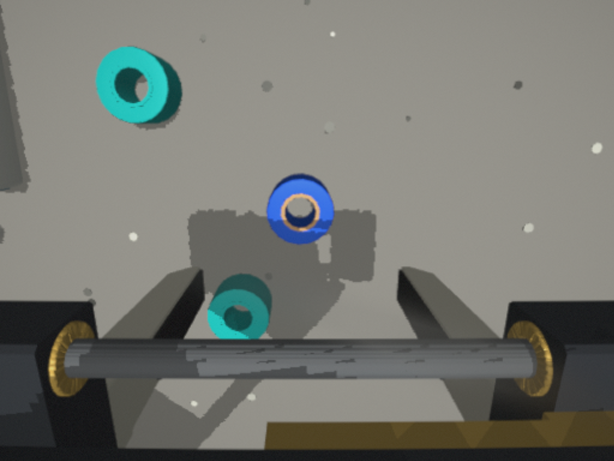

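Wrist view: the blue roll is centred at (300,209) px, with the turquoise look-alikes well away. Red is home (0.106). Descending.

```bash
M="python3 -m pendant"
$M '[{"translation":[0,0,15],"twist":[0,-0.006,0],"grip":1},{"translation":[0,0,20],"twist":[0,0,0],"grip":1},{"translation":[0,0,20],"twist":[0,0,0],"grip":1},{"translation":[0,0,20],"twist":[0,0,0],"grip":1},{"translation":[0,0,20],"twist":[0,0,0],"grip":1},{"translation":[0,0,20],"twist":[0,0,0],"grip":1},{"translation":[0,0,20],"twist":[0,0,0],"grip":1},{"translation":[0,0,10],"twist":[0,0,0],"grip":1},{"translation":[0,0,0],"twist":[0,0,0],"grip":1},{"translation":[0,0,0],"twist":[0,0,0],"grip":1}]' >/dev/null
python3 go.py .4217 -.3757 .010 -7
```

```text
t 40.8 pos [ 0.4199 -0.3761  0.0391] xyaw -7.17 tilt [-0.003 -0.003] open 0.0927 F [ 0.5 -0.5 -0.2] q6 0.88 
 delta mm [ 1.8 -0.7 29.1] twist [ 0.003  0.002 -0.003]
```

```bash
M="python3 -m pendant"
$M '[{"translation":[2,-1,8],"twist":[0,0,0],"grip":1},{"translation":[0,0,10],"twist":[0,0,0],"grip":1},{"translation":[0,0,9],"twist":[0,0,0],"grip":1},{"translation":[0,0,2],"twist":[0,0,0],"grip":1},{"translation":[0,0,0],"twist":[0,0,0],"grip":1},{"translation":[0,0,0],"twist":[0,0,0],"grip":-0.2},{"translation":[0,0,0],"twist":[0,0,0],"grip":-0.2},{"translation":[0,0,0],"twist":[0,0,0],"grip":-0.2},{"translation":[0,0,0],"twist":[0,0,0],"grip":-0.2},{"translation":[0,0,0],"twist":[0,0,0],"grip":-0.2}]' 20 >/dev/null
python3 go.py .4217 -.3757 .010 -7
$M '[{"translation":[0,0,-10],"twist":[0,0,0],"grip":-0.2},{"translation":[0,0,-20],"twist":[0,0,0],"grip":-0.2},{"translation":[0,0,-30],"twist":[0,0,0],"grip":-0.2},{"translation":[0,0,-40],"twist":[0,0,0],"grip":-0.2},{"translation":[0,0,-40],"twist":[0,0,0],"grip":-0.2},{"translation":[5,-10,-20],"twist":[0,0,0],"grip":-0.2},{"translation":[8,-20,0],"twist":[0,0,0],"grip":-0.2},{"translation":[10,-30,0],"twist":[0,0,0],"grip":-0.2},{"translation":[12,-40,0],"twist":[0,0,0],"grip":-0.2},{"translation":[12,-45,0],"twist":[0,0,0],"grip":-0.2}]' >/dev/null
python3 go.py .5788 .0357 .17 -7
```

```text
t 41.8 pos [ 0.4244 -0.3777  0.0114] xyaw -7.17 tilt [ 0.002 -0.008] open 0.0605 F [ 0.5 -0.  -1.6] q6 0.88 
 delta mm [-2.9 -1.7  1.4] twist [ 0.007 -0.003 -0.003]
t 42.8 pos [ 0.489  -0.2396  0.1851] xyaw -7.69 tilt [ 0.006 -0.012] open 0.0604 F [ 1.  -0.4 -0.5] q6 1.16 
 delta mm [  52.1 -285.    12.3] twist [ 0.011 -0.007 -0.012]
```

```bash
M="python3 -m pendant"
$M '[{"translation":[8,-45,0],"twist":[0,0,0],"grip":-0.2},{"translation":[8,-45,0],"twist":[0,0,0],"grip":-0.2},{"translation":[8,-45,0],"twist":[0,0,0],"grip":-0.2},{"translation":[8,-45,0],"twist":[0,0,0],"grip":-0.2},{"translation":[8,-40,0],"twist":[0,0,0],"grip":-0.2},{"translation":[8,-35,0],"twist":[0,0,0],"grip":-0.2},{"translation":[4,-25,0],"twist":[0,0,0],"grip":-0.2},{"translation":[0,-5,0],"twist":[0.01,-0.01,-0.01],"grip":-0.2},{"translation":[0,0,0],"twist":[0,0,0],"grip":-0.2},{"translation":[0,0,0],"twist":[0,0,0],"grip":-0.2}]' >/dev/null
python3 go.py .5788 .0357 .13 -7
```

```text
t 43.8 pos [0.582  0.0525 0.1912] xyaw -6.74 tilt [ 0.005 -0.001] open 0.0601 F [-0.4  0.6 -1.1] q6 1.69 
 delta mm [-1.6 17.1 61.1] twist [ 0.    -0.005  0.005]
```

```bash
M="python3 -m pendant"
$M '[{"translation":[-1,8,0],"twist":[0,-0.005,0],"grip":-0.2},{"translation":[-1,8,5],"twist":[0,0,0],"grip":-0.2},{"translation":[0,0,10],"twist":[0,0,0],"grip":-0.2},{"translation":[0,0,15],"twist":[0,0,0],"grip":-0.2},{"translation":[0,0,15],"twist":[0,0,0],"grip":-0.2},{"translation":[0,0,12],"twist":[0,0,0],"grip":-0.2},{"translation":[0,0,3],"twist":[0,0,0],"grip":-0.2},{"translation":[0,0,0],"twist":[0,0,0],"grip":-0.2},{"translation":[0,0,0],"twist":[0,0,0],"grip":-0.2},{"translation":[0,0,0],"twist":[0,0,0],"grip":-0.2}]' >/dev/null
python3 go.py .5795 .0365 .077 -7; python3 held.py blue
```

```text
t 44.8 pos [0.576  0.0306 0.1244] xyaw -7.1 tilt [-0.003 -0.002] open 0.0609 F [-0.1 -0.5  0.2] q6 1.66 
 delta mm [ 2.8 -6.4 47.3] twist [ 0.002  0.002 -0.002]
5001 roll 576.0 29.8 r 29.6 minus TCP -0.0 -0.7
```

```bash
M="python3 -m pendant"
$M '[{"translation":[1,-2,-4],"twist":[0,0,0],"grip":-0.2},{"translation":[2,-3,0],"twist":[0,0,0],"grip":-0.2},{"translation":[1,-2,0],"twist":[0,0,0],"grip":-0.2},{"translation":[0,0,0],"twist":[0,0.002,0],"grip":-0.2},{"translation":[0,0,0],"twist":[0,0,0],"grip":-0.2},{"translation":[0,0,0],"twist":[0,0,0],"grip":-0.2},{"translation":[0,0,0],"twist":[0,0,0],"grip":-0.2},{"translation":[0,0,0],"twist":[0,0,0],"grip":-0.2},{"translation":[0,0,0],"twist":[0,0,0],"grip":-0.2},{"translation":[0,0,0],"twist":[0,0,0],"grip":-0.2}]' >/dev/null
python3 go.py .581 .0365 .077 -7; python3 held.py blue
```

```text
t 45.9 pos [0.5822 0.038  0.1303] xyaw -7.06 tilt [ 0.002 -0.002] open 0.06 F [ 0.4 -0.  -0.3] q6 1.67 
 delta mm [-1.1  1.6 53.3] twist [ 0.001 -0.002 -0.001]
5011 roll 582.3 37.5 r 29.7 minus TCP 0.1 -0.5
```

```bash
M="python3 -m pendant"
$M '[{"translation":[-1,1.5,2],"twist":[0,0,0],"grip":-0.2},{"translation":[0,0,5],"twist":[0,0,0],"grip":-0.2},{"translation":[0,0,5],"twist":[0,0,0],"grip":-0.2},{"translation":[0,0,5],"twist":[0,0,0],"grip":-0.2},{"translation":[0,0,5],"twist":[0,0,0],"grip":-0.2},{"translation":[0,0,4],"twist":[0,0,0],"grip":-0.2},{"translation":[0,0,0],"twist":[0,0,0],"grip":-0.2},{"translation":[0,0,0],"twist":[0,0,0],"grip":-0.2},{"translation":[0,0,0],"twist":[0,0,0],"grip":-0.2},{"translation":[0,0,0],"twist":[0,0,0],"grip":-0.2}]'
python3 go.py .581 .0365 .077 -7
```

```text
t: 46.9
tool_pos: [0.5805, 0.0364, 0.1012]
orientation: [3.134, -0.194, 0.001]
force: [0.3, 0.8, -0.9]
opening: 0.0603
t 46.9 pos [0.5805 0.0364 0.1012] xyaw -7.07 tilt [ 0.001 -0.002] open 0.0603 F [ 0.3  0.8 -0.9] q6 1.67 
 delta mm [ 0.5 -0.2 24.2] twist [ 0.002 -0.001 -0.001]
```

```bash
M="python3 -m pendant"
$M '[{"translation":[0,0,4],"twist":[0,0,0],"grip":-0.2},{"translation":[0,0,6],"twist":[0,0,0],"grip":-0.2},{"translation":[0,0,6],"twist":[0,0,0],"grip":-0.2},{"translation":[0,0,5],"twist":[0,0,0],"grip":-0.2},{"translation":[0,0,3],"twist":[0,0,0],"grip":-0.2},{"translation":[0,0,0],"twist":[0,0,0],"grip":-0.2},{"translation":[0,0,0],"twist":[0,0,0],"grip":-0.2},{"translation":[0,0,0],"twist":[0,0,0],"grip":-0.2},{"translation":[0,0,0],"twist":[0,0,0],"grip":-0.2},{"translation":[0,0,0],"twist":[0,0,0],"grip":-0.2}]'
$M '[{"translation":[0,0,0],"twist":[0,0,0],"grip":0.5},{"translation":[0,0,0],"twist":[0,0,0],"grip":0.5},{"translation":[0,0,0],"twist":[0,0,0],"grip":0.5},{"translation":[0,0,0],"twist":[0,0,0],"grip":0.5},{"translation":[0,0,-15],"twist":[0,0,0],"grip":0.5},{"translation":[0,0,-25],"twist":[0,0,0],"grip":0.5},{"translation":[0,0,-35],"twist":[0,0,0],"grip":0.5},{"translation":[0,0,-30],"twist":[0,0,0],"grip":0.0},{"translation":[-2,20,-5],"twist":[0,0,0],"grip":0.0},{"translation":[0,25,0],"twist":[0,0,-0.14],"grip":0.0}]' >/dev/null
python3 go.py .566 -.0685 .16 73
```

```text
t: 47.9
tool_pos: [0.5814, 0.0365, 0.0771]
orientation: [3.134, -0.193, 0.004]
force: [-0.3, -0.0, 1.8]
opening: 0.0603
t 48.9 pos [ 0.5734 -0.0062  0.1959] xyaw 1.2 tilt [ 0.004 -0.001] open 0.0505 F [ 0.7 -0.6  0.4] q6 1.45 
 delta mm [-8.8 62.1 35.9] twist [ 0.003 -0.002 -1.253]
```

```bash
M="python3 -m pendant"
$M '[{"translation":[-4,30,0],"twist":[0,0,0],"grip":-0.2},{"translation":[-4,30,0],"twist":[0,0,0],"grip":-0.2},{"translation":[0,0,0],"twist":[0,0,-0.149],"grip":-0.2},{"translation":[0,0,0],"twist":[0,0,-0.149],"grip":-0.2},{"translation":[0,0,0],"twist":[0,0,-0.149],"grip":-0.2},{"translation":[0,0,0],"twist":[0,0,-0.149],"grip":-0.2},{"translation":[0,0,0],"twist":[0,0,-0.149],"grip":-0.2},{"translation":[0,0,0],"twist":[0,0,-0.149],"grip":-0.2},{"translation":[0,0,0],"twist":[0,0,-0.149],"grip":-0.2},{"translation":[0,0,0],"twist":[0,0,0],"grip":-0.2}]' >/dev/null
python3 go.py .566 -.0685 .16 73
```

```text
t 49.9 pos [ 0.5692 -0.0731  0.2127] xyaw 62.07 tilt [ 0.02  -0.005] open 0.0371 F [-0.7  0.3  0.5] q6 0.27 
 delta mm [ 2.3 -6.  52.6] twist [ 0.02  -0.002 -0.191]
```

```bash
M="python3 -m pendant"
$M '[{"translation":[0,0,0],"twist":[0.02,0,-0.09],"grip":-0.2},{"translation":[0,0,0],"twist":[0,0,-0.09],"grip":-0.2},{"translation":[1,-3,5],"twist":[0,0,0],"grip":-0.2},{"translation":[0,-2,15],"twist":[0,0,0],"grip":-0.2},{"translation":[0,0,20],"twist":[0,0,0],"grip":-0.2},{"translation":[0,0,20],"twist":[0,0,0],"grip":-0.2},{"translation":[0,0,10],"twist":[0,0,0],"grip":-0.2},{"translation":[0,0,5],"twist":[0,0,0],"grip":-0.2},{"translation":[0,0,0],"twist":[0,0,0],"grip":-0.2},{"translation":[0,0,0],"twist":[0,0,0],"grip":-0.2}]' >/dev/null
python3 go.py .566 -.0685 .0815 73
python3 - <<'E'
from h import *
p,d,i=cam("side"); save("side2",p[60:300,130:380],2.4)
E
```

```text
t 50.9 pos [ 0.5639 -0.0696  0.1358] xyaw 70.65 tilt [0.004 0.003] open 0.0374 F [-0.1 -0.   0.7] q6 0.12 
 delta mm [ 1.5  1.5 54.3] twist [ 0.003 -0.004 -0.041]
```

View pics/side2.png

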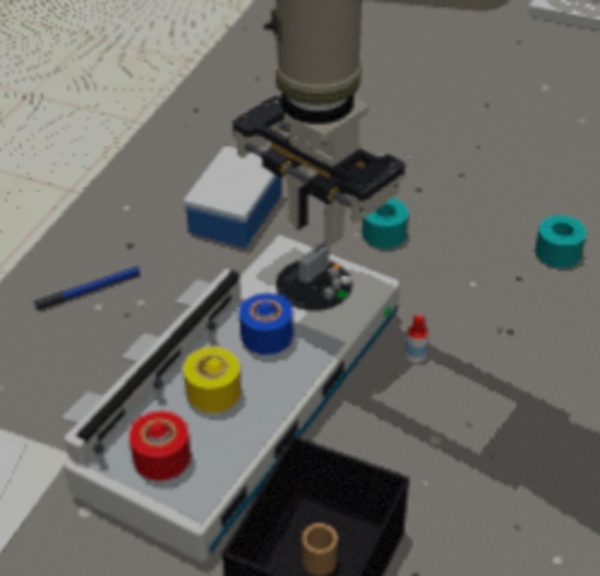

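All three rolls sit home on their own colours, and the core is in the bin. Now the selector: descend and pinch.

```bash
M="python3 -m pendant"
$M '[{"translation":[1,1,5],"twist":[0.003,-0.004,-0.04],"grip":-0.2},{"translation":[0.5,0.5,12],"twist":[0,0,0],"grip":-0.2},{"translation":[0,0,14],"twist":[0,0,0],"grip":-0.2},{"translation":[0,0,14],"twist":[0,0,0],"grip":-0.2},{"translation":[0,0,7],"twist":[0,0,0],"grip":-0.2},{"translation":[0,0,1],"twist":[0,0,0],"grip":-1},{"translation":[0,0,0],"twist":[0,0,0],"grip":-1},{"translation":[0,0,0],"twist":[0,0,0],"grip":-1},{"translation":[0,0,0],"twist":[0,0,0],"grip":-1},{"translation":[0,0,0],"twist":[0,0,0],"grip":-1}]' 50 
python3 go.py .566 -.0685 .0815 33
```

```text
t: 51.95
tool_pos: [0.5654, -0.0685, 0.0811]
orientation: [-2.529, -1.863, 0.001]
force: [3.9, -1.0, -4.6]
opening: 0.0138
t 52.0 pos [ 0.5654 -0.0685  0.0811] xyaw 72.76 tilt [-0.001  0.   ] open 0.0138 F [ 3.9 -1.  -4.6] q6 0.09 
 delta mm [ 0.2  0.6 -0.4] twist [-0.001  0.001  0.694]
```

```bash
M="python3 -m pendant"
$M '[{"translation":[0,0,-4],"twist":[0,0,0],"grip":-1},{"translation":[0,0,-4],"twist":[0,0,0],"grip":-1},{"translation":[0,0,-4],"twist":[0,0,0],"grip":-1},{"translation":[0,0,-1.5],"twist":[0,0,0],"grip":-1},{"translation":[0,0,0],"twist":[0,0,0],"grip":-1},{"translation":[0,0,0],"twist":[0,0,0],"grip":-1},{"translation":[0,0,0],"twist":[0,0,0.12],"grip":-1},{"translation":[0,0,0],"twist":[0,0,0.13],"grip":-1},{"translation":[0,0,0],"twist":[0,0,0.13],"grip":-1},{"translation":[0,0,0],"twist":[0,0,0.13],"grip":-1}]'
python3 go.py .566 -.0685 .093 33.1
```

```text
t: 52.95
tool_pos: [0.5654, -0.0686, 0.0932]
orientation: [-2.926, -1.141, 0.002]
force: [2.4, 0.3, -8.5]
opening: 0.0138
t 53.0 pos [ 0.5654 -0.0686  0.0932] xyaw 42.6 tilt [-0.001  0.   ] open 0.0138 F [ 2.4  0.3 -8.5] q6 0.62 
 delta mm [0.5 0.3 0.2] twist [-0.001  0.001  0.166]
```

```bash
M="python3 -m pendant"
$M '[{"translation":[0,0,0],"twist":[0,0,0.07],"grip":-1},{"translation":[0,0,0],"twist":[0,0,0.05],"grip":-1},{"translation":[0,0,0],"twist":[0,0,0.02],"grip":-1},{"translation":[0,0,0],"twist":[0,0,0],"grip":-1},{"translation":[0,0,0],"twist":[0,0,0],"grip":-1},{"translation":[0,0,0],"twist":[0,0,0],"grip":-1},{"translation":[0,0,0],"twist":[0,0,0],"grip":-1},{"translation":[0,0,0],"twist":[0,0,0],"grip":-1},{"translation":[0,0,0],"twist":[0,0,0],"grip":-1},{"translation":[0,0,0],"twist":[0,0,0],"grip":-1}]'
python3 go.py .566 -.0685 .0811 33.1
```

```text
t: 53.95
tool_pos: [0.5653, -0.0686, 0.0924]
orientation: [-3.002, -0.924, 0.002]
force: [3.0, 0.6, -9.1]
opening: 0.0135
t 54.0 pos [ 0.5653 -0.0686  0.0924] xyaw 34.21 tilt [-0.001  0.   ] open 0.0135 F [ 3.   0.6 -9.1] q6 0.76 
 delta mm [ 0.6  0.3 11.3] twist [-0.001  0.001  0.019]
```

```bash
M="python3 -m pendant"
$M '[{"translation":[0,0,0],"twist":[0,0,0.019],"grip":-1},{"translation":[0,0,3],"twist":[0,0,0],"grip":-1},{"translation":[0,0,3],"twist":[0,0,0],"grip":-1},{"translation":[0,0,3],"twist":[0,0,0],"grip":-1},{"translation":[0,0,2.5],"twist":[0,0,0],"grip":-1},{"translation":[0,0,1],"twist":[0,0,0],"grip":-1},{"translation":[0,0,0],"twist":[0,0,0],"grip":-1},{"translation":[0,0,0],"twist":[0,0,0],"grip":-1},{"translation":[0,0,0],"twist":[0,0,0],"grip":-1},{"translation":[0,0,0],"twist":[0,0,0],"grip":-1}]'
python3 go.py .566 -.0685 .0811 33.1
```

```text
t: 54.95
tool_pos: [0.5654, -0.0686, 0.0811]
orientation: [-3.011, -0.893, 0.002]
force: [-0.1, -0.1, -4.2]
opening: 0.0138
t 55.0 pos [ 0.5654 -0.0686  0.0811] xyaw 33.05 tilt [-0.001  0.   ] open 0.0138 F [-0.1 -0.1 -4.2] q6 0.78 
 delta mm [ 0.6  0.2 -0. ] twist [-0.001  0.001 -0.001]
```

Down at the same height as at load, so it is in the park notch. Releasing, rising and checking.

```bash
M="python3 -m pendant"
$M '[{"translation":[0,0,0],"twist":[0,0,0],"grip":-0.4},{"translation":[0,0,0],"twist":[0,0,0],"grip":-0.4},{"translation":[0,0,0],"twist":[0,0,0],"grip":-0.4},{"translation":[0,0,0],"twist":[0,0,0],"grip":-0.4},{"translation":[0,0,-15],"twist":[0,0,0],"grip":-0.4},{"translation":[0,0,-25],"twist":[0,0,0],"grip":-0.4},{"translation":[0,0,-35],"twist":[0,0,0],"grip":-0.4},{"translation":[0,0,-35],"twist":[0,0,0],"grip":-0.4},{"translation":[0,0,-10],"twist":[0,0,0],"grip":-0.4},{"translation":[0,0,0],"twist":[0,0,0],"grip":-0.4}]' >/dev/null
$M '[{"translation":[-20,0,0],"twist":[0,0,0],"grip":-0.4},{"translation":[-30,0,0],"twist":[0,0,0],"grip":-0.4},{"translation":[-30,0,0],"twist":[0,0,0],"grip":-0.4},{"translation":[-30,0,0],"twist":[0,0,0],"grip":-0.4},{"translation":[-10,0,0],"twist":[0,0,0],"grip":-0.4},{"translation":[0,0,0],"twist":[0,0,0],"grip":-0.4},{"translation":[0,0,0],"twist":[0,0,0],"grip":-0.4},{"translation":[0,0,0],"twist":[0,0,0],"grip":-0.4},{"translation":[0,0,0],"twist":[0,0,0],"grip":-0.4},{"translation":[0,0,0],"twist":[0,0,0],"grip":-0.4}]'
python3 - <<'E'
from bin import *
p,d,i=cam("wrist"); save("w9",p,1.2)
C=cloud(i,d); h=cv2.cvtColor(p,cv2.COLOR_RGB2HSV)
m=(C[...,2]>.098)&(C[...,2]<.13)&(h[...,1]<50)&(abs(C[...,1]+.068)<.035)&(abs(C[...,0]-.566)<.035)
v,u=np.nonzero(m); P=plane(i,np.c_[u,v],.11)[:,:2]; print(len(u),np.nanmedian(C[m],0),cv2.minAreaRect((P*1000).astype(np.float32)))
pc=cam("top"); print(binpos(*pc))
for c in COL:
    for o in ring(pc,*COL[c],(.02,.13)):
        if o[3][1]<.3: print(c,*o)
E
```

```text
t: 56.95
tool_pos: [0.4628, -0.133, 0.2047]
orientation: [-3.007, -0.897, 0.002]
force: [-0.8, 0.1, -0.1]
opening: 0.0276
1058 [ 0.56539931 -0.06932998  0.10805114] ((564.6355590820312, -70.08452606201172), (41.08476257324219, 13.637679100036621), 33.04264831542969)
(array([ 176,  206,   48,   37, 1350], dtype=int32), ((422.3275451660156, 250.40579223632812), (157.59548950195312, 118.94189453125), 88.9697036743164))
red [203.4 170.4] 9.0 222 [0.5993 0.2349 0.1059]
red [292.2 220.2] 3.4 39 [ 0.4308 -0.0619  0.0434]
yellow [233.5 172.5] 8.9 231 [0.5903 0.1345 0.1062]
blue [262.6 176.8] 9.0 151 [0.5741 0.0381 0.1053]
blue [262.8 176.3] 3.3 30 [0.5753 0.0373 0.11  ]
turq [369. 252.] 6.3 43 [ 0.3185 -0.3202  0.0406]
```

View pics/w9.png

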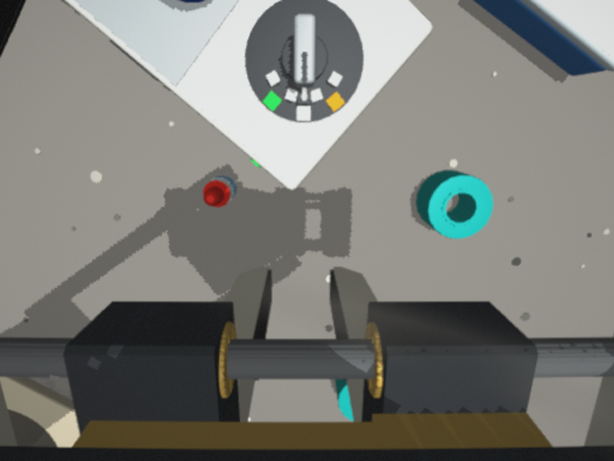

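The selector points at the white mark (303,112) and is fully down, and everything else is in place. Handing in.

```bash
python3 -c "
from plant import robot
print(robot.close_job())"
```

```text
the job is handed in; nothing more can be done
None
```

The job is done and handed in at about 57 s of robot time, well under the 208 s limit.

- **Selector to load:** I pulled it up, turned it from feed to load, and let it drop into the notch before touching anything else.
- **Core:** only one was present, on the blue spindle. It is now in the waste bin.
- **Rolls:** yellow, red and blue each went onto the spindle of their own colour.
- **Selector to park:** I then set it to the white mark in the same way.

**Last checks:**
- **Roll heights:** the roll tops read 105–106 mm above the bench, against 106 mm for fully home.
- **Selector:** the bar sits at 40° from the start, at its fully-down height, with the pointer on the white mark.
- **Bin and dropper:** the bin and dropper did not move.
- **Look-alikes:** the turquoise rolls were not touched. In the last overhead picture the arm partly hid them. One read about 20 mm off because only part of it showed, and the other was not detected there, though a turquoise roll shows in the final wrist picture.
- **Tip box and tube rack:** I did not measure these at the end, but the arm never worked near them.

No check failed. The wrist and overhead cameras disagreed by 2–5 mm, so I cross-checked positions against where the gripper actually closed. The fingertips also overshot and brushed the deck once, at about 5 N, while lowering onto the core.

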